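# Gap-set amplifier modules on a heat sink

### The job

Open the black case right back until its lid rests on its stop, and lay the amplifier modules it holds (two or three) on the heat sink in a row beside the fixed black driver block, in the colour order red, yellow, green, blue; a colour that is missing leaves no empty place. Set each module in turn with the white gauge standing between it and its neighbour, so that every gap, the one to the driver block included, is just the gauge's thickness, the modules in line with the driver block, flat on the sink, and with their white-banded input ends on the same side as the driver's. Finish with the gauge back in its blue tray and the lid left open, and leave the other things on the bench where they are.

Things in the scene. Friction and masses are not known exactly. Their poses are not given: they have to be found in the camera images.
- lid (a joint): angle of the case's lid, rad: 0 shut, grows as it opens, 1.75 on its stop (leaning back past upright, where it stays by itself). The lid (0.3 kg) swings freely and falls shut when let go before it is upright.
- lid_handle (a point): middle of the round bar of the lid's grey bail handle: 10 mm thick, 90 mm long parallel to the hinge (case y), held 36 mm out in front of the lid's front edge, so there is 31 mm clear between bar and lid. It moves with the lid, 168 mm from the hinge axis (11 mm of that upwards, when the lid is shut).
- lid_hinge (a point): middle of the lid's hinge axis, 60 mm above the bench along the back of the case; the axis is parallel to case y, the lid's front edge lifts up and swings over towards case +x.
- case: black hard case fixed on the bench, 128 (x) x 272 (y) mm, lower shell 60 mm high, 82 mm with lid; walls and floor 6 mm. Four foam pockets along y, centres at -96, -32, 32, 96 mm, between ribs 6 mm thick, 36 mm high above the bench; modules stand in them lengthwise along case x. Origin: centre of the underside. Hinge at +x, handle at -x. Stands left or right of the robot's middle.
- sink: aluminium heat sink fixed on the bench, 150 (x) x 310 (y) x 40 mm high, flat bare top. Origin: centre of the underside. z up. The driver block is bolted to its +y end and the row grows from it towards sink -y. Stands left or right of the robot's middle.
- driver (a point): centre of the underside of the fixed driver block on the sink's top, at y = +115 mm, x = 0 in the sink's frame; the black block is 90 (sink x) x 52 (sink y) x 36 mm high, no handle, its white-banded input end at sink -x. Modules lie parallel to it, 66 mm from centre to centre.
- red: red channel's amplifier module: aluminium block 90 (its x) x 52 (y) x 36 mm high, red marks on top and a red bail handle upright in the middle: flat-sided grip bar 50 mm long (x), 10 mm thick (y), 10 mm high, its top 62 mm above the module's underside, on two posts. About 0.7 kg, mostly block. White band and brass input connector at its -x end. Origin: centre of underside, z up. Starts in a pocket of the shut case; may be absent (None).
- yellow: yellow channel's amplifier module: aluminium block 90 (its x) x 52 (y) x 36 mm high, yellow marks on top and a yellow bail handle upright in the middle: flat-sided grip bar 50 mm long (x), 10 mm thick (y), 10 mm high, its top 62 mm above the module's underside, on two posts. About 0.7 kg, mostly block. White band and brass input connector at its -x end. Origin: centre of underside, z up. Starts in a pocket of the shut case; may be absent (None).
- green: green channel's amplifier module: aluminium block 90 (its x) x 52 (y) x 36 mm high, green marks on top and a green bail handle upright in the middle: flat-sided grip bar 50 mm long (x), 10 mm thick (y), 10 mm high, its top 62 mm above the module's underside, on two posts. About 0.7 kg, mostly block. White band and brass input connector at its -x end. Origin: centre of underside, z up. Starts in a pocket of the shut case; may be absent (None).
- blue: blue channel's amplifier module: aluminium block 90 (its x) x 52 (y) x 36 mm high, blue marks on top and a blue bail handle upright in the middle: flat-sided grip bar 50 mm long (x), 10 mm thick (y), 10 mm high, its top 62 mm above the module's underside, on two posts. About 0.7 kg, mostly block. White band and brass input connector at its -x end. Origin: centre of underside, z up. Starts in a pocket of the shut case; may be absent (None).
- gauge: white plastic gap gauge, standing: blade 140 mm long (its x), 14 mm thick (its y), 34 mm high, on a cross foot at each end (x = -60 to -70 and 60 to 70 mm; 40 mm wide along y, 12 mm high) which stays outside the modules' ends; on top a grip tab 40 mm long, 8 mm thick, 32 mm high (top 66 mm above the underside). 0.16 kg. Origin: centre of the underside, z up.
- tray: blue open tool tray fixed on the bench, 180 (x) x 90 (y) x 18 mm, walls and floor 4 mm. Origin: centre of the underside. The gauge starts standing in it and goes back in it.
- multimeter: orange hand-held multimeter, 150 x 75 x 34 mm; not part of the job, leave it alone
- screwdriver: screwdriver, 200 mm; not part of the job, leave it alone
- wrench: open-ended wrench, 160 mm; not part of the job, leave it alone
- attenuator: black finned attenuator with connectors, 102 x 40 x 40 mm; not part of the job, leave it alone
- tape: roll of yellow tape, 90 mm across, 20 mm high; not part of the job, leave it alone
- flux_jar: small jar with red cap, 48 mm across, 65 mm high; not part of the job, leave it alone
- screw_cup: small steel bowl, 76 mm across, 35 mm high; not part of the job, leave it alone
Things that resemble listed ones, but are neither listed nor needed, are in the scene too. There is more than one size of the tray; the job needs the largest.

How it is judged:
By the outcome, as a careful person would: the job done as asked, in the order asked, and still so for the second after the job is handed in, with the robot touching nothing.
Of red, yellow, green, blue only 2 to 3 are there at a start; the rules pass over those that are not, and their reading is None.
At some moment in a run one of red, yellow, green, blue may be knocked a few centimetres aside while the robot is not near it.
It also fails if it takes over 210 s, if anything falls off the work surface, if the arm or the gripper's body presses on something with over 40 N, if the wrist force passes 120 N, or if a joint passes its speed limit or range.

### The arm

A 6-joint arm with a two-finger parallel gripper is mounted at the origin on the work surface. World frame = base frame: x ahead of the robot, y to its left, z up, the work surface at z = 0. Lengths are in m, angles in rad, forces in N, time in s.
With the tool pointing down it reaches from about 0.325 to 0.85 m from the base axis. Payload 4.4 kg.
Tool frame: the origin (TCP) lies at the very end of the fingers, on their centre line; the grasp point (between the pads) lies 19 mm behind it; z points along the fingers, y is the direction in which the jaws open and shut (so a half turn about z gives the same grasp; the last joint's range is limited). The gripper opens to 94 mm and grips with 3 to 60 N. Pads are 16 mm wide; open, the fingers measure 119 mm over their backs; the gripper's body (75 mm by 177 mm) begins 78 mm behind the grasp point.
Start: joints at [1.095, 0.207, 1.542, -0, 1.393, -0.15], TCP at [0.184, 0.545, 0.205] pointing down, gripper open.
Joint ranges: [-2.73, 2.73], [-0.86, 2.22], [0.23, 2.46], [-1.11, 4.25], [0.08, 2.63], [-2.82, 2.82]. Speed limits (rad/s): [2.79, 2.79, 3.14, 3.14, 3.14, 3.14].

### API

Orientations are given as a unit quaternion [x, y, z, w].
In Python, from cell import r gives the robot as it stands.
- The arm moves only by the tool servo_tool, never from a script. Its argument "rows" is a list of rows, each an object of numbers: "x", "y", "z": the shift along the world's x, y, z in m; "ax", "ay", "az": the turn, a rotation vector about the world's x, y, z in rad; "grip": the opening in per cent of the stroke, from 0 (shut) to 100 (fully open). A call has 1 to 8 rows; each row shifts and turns the commanded pose from where the row before left it; what a row does not reach is not made up. A row lasts 1/8 s, in which the tool goes at most 62.5 mm and 10.7 degrees, less where a joint would pass 70% of its speed; a pose out of reach is approached as far as the arm can. A call is refused whole if a number of a shift passes 0.0625 or a number of a turn 0.188, either way. A call with a gripper value outside its range is refused whole. The fingers move at their own pace and stop on an object; "squeeze" is the grip in N (left out, the last holds). Time passes only in rows, so rows that do not move let the fingers close. It gives the time, the measured TCP pose, the force and the opening at its end, in the units of the state.
- r.get_obs(): the state, without advancing time (a new reading comes with each control period).
- r.snapshot(name): name is "scene" or "top" or "wrist"; returns a dict with "frame" (384x512x3 uint8, blue, green, red), "fx", "fy", "cx", "cy" (pixels), "R" (3x3) and "t" (3): a world point X has camera coordinates R X + t; the wrist camera has in their place "mount" (4x4, takes a point from camera to tool coordinates, whose origin is the TCP and whose axes are the flange's). Camera axes: x right, y down, z forward; pixel columns grow to the right and rows downward; lengths in m; the calibration is good to about 2 mm. A picture is of the moment at which its call begins: read the wrist's pose just before it. There is no depth.
- r.hand_in(): hands the job in, once; it reports no verdict.
The state is a dict: "time": time; "joint_positions": joint angles; "joint_velocities": joint speeds; "effort": joint torques, N m; "tcp_pos": TCP position; "tcp_rot": TCP orientation; "wrist_force": force on the tool from outside, world axes, zero at the start; "wrist_torque": the same for the moment, N m; "gripper_width": finger opening in m.
Only numpy, scipy, OpenCV 4.12 (cv2) and the standard library are available. Lean on these libraries where they do the work, as an engineer would, in place of code of your own. Each camera call takes 0.05 s, during which the arm holds its last target.

## Working session

There is one attempt and no reset: what is moved stays moved. The work goes in short steps, Python scripts to look and compute and a tool call to move; the robot and the scene stay as the last step left them, time stands still between calls to the robot, and variables do not carry over. Pictures are saved under pics/ and viewed, and the job is handed in when it is done.

Besides the shell and the picture viewer there is one more tool, called after "Emit:" as name([rows], argument=value, ...), one row to a line, values as JSON. servo_tool: Moves the arm, as the interface text tells. Its arguments: {"type":"object","properties":{"rows":{"type":"array"},"squeeze":{"type":"number"}},"required":["rows"]}

```bash
ls; mkdir -p pics
python3 - <<'E'
from cell import r
import cv2,pickle
o=r.get_obs(); print(o)
for n in ("scene","top","wrist"):
    s=r.snapshot(n); cv2.imwrite(f"pics/{n}0.png",s["frame"]); pickle.dump(s,open(f"{n}0.pkl","wb"))
    print(n,{k:v for k,v in s.items() if k!="frame"})
E
```

```text
pics
{'time': 0.0, 'joint_positions': array([ 1.09449620e+00,  2.07386812e-01,  1.54295158e+00, -4.31633916e-06,
        1.39349279e+00, -1.50484315e-01]), 'joint_velocities': array([-1.75261580e-03, -3.53622160e-04,  4.28439940e-05,  1.11094309e-03,
        3.21113845e-03,  1.28922823e-03]), 'effort': array([ 1.63584344e-03, -3.70860994e+01, -2.81427920e+01,  6.99610356e-02,
        3.59470386e-02, -1.68483512e-04]), 'tcp_pos': array([0.18367624, 0.5440224 , 0.20431079]), 'tcp_rot': array([ 1.62187813e-01,  9.86759272e-01, -1.06540234e-03, -3.43034289e-04]), 'wrist_force': array([0.54601113, 1.15435703, 0.02310883]), 'wrist_torque': array([-0.01373869, -0.01870511,  0.04132356]), 'gripper_width': 0.09388474293831747}
scene {'fx': 446.9140298139279, 'fy': 446.9140298139279, 'cx': 251.2692388325478, 'cy': 195.46652368977257, 'R': array([[-0.11973941,  0.99279777,  0.00387987],
       [ 0.72436176,  0.09003506, -0.68351571],
       [-0.6789422 , -0.07903333, -0.72992549]]), 't': array([ 0.07197437, -0.35148618,  1.85831968])}
top {'fx': 393.482869082142, 'fy': 393.482869082142, 'cx': 250.36375083719278, 'cy': 192.93406843910384, 'R': array([[-0.02814284, -0.99957464,  0.00764916],
       [-0.99157941,  0.02694844, -0.1266651 ],
       [ 0.12640509, -0.01114946, -0.99191605]]), 't': array([-0.00886283,  0.52702669,  1.45440822])}
wrist {'fx': 307.9457970614705, 'fy': 307.9457970614705, 'cx': 255.570602704811, 'cy': 186.52691680716228, 'mount': array([[-7.92635738e-04, -9.57340683e-01, -2.88960532e-01,
         8.53225731e-02],
       [ 9.99999659e-01, -6.91984937e-04, -4.50477216e-04,
        -2.08180349e-04],
       [ 2.31303830e-04, -2.88960791e-01,  9.57340905e-01,
        -1.78857866e-01],
       [ 0.00000000e+00,  0.00000000e+00,  0.00000000e+00,
         1.00000000e+00]])}
```

View pics/scene0.png

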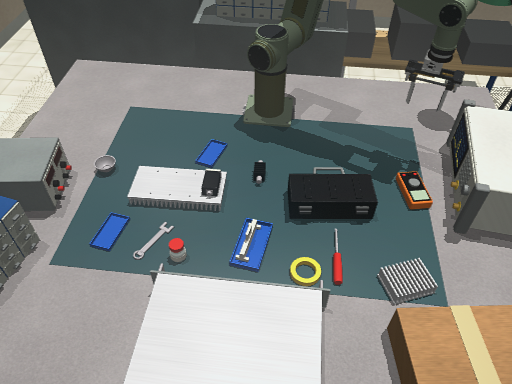

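View pics/top0.png

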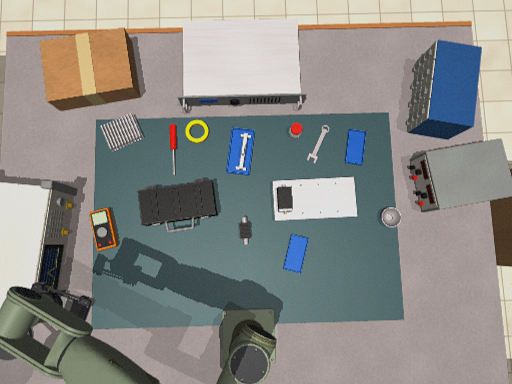

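View pics/wrist0.png

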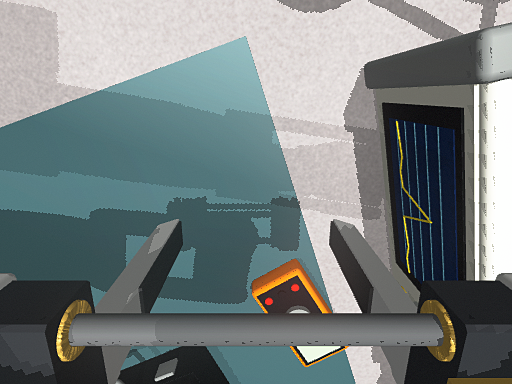

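```bash
cat > h.py <<'E'
import cv2,pickle,numpy as np
from scipy.spatial.transform import Rotation as Rn
from scipy.optimize import least_squares
def cam(s,obs=None):
    K=np.array([[s['fx'],0,s['cx']],[0,s['fy'],s['cy']],[0,0,1]])
    if 'R' in s: return K,np.array(s['R']),np.array(s['t'])
    Tw=np.eye(4);Tw[:3,:3]=Rn.from_quat(obs['tcp_rot']).as_matrix();Tw[:3,3]=obs['tcp_pos']
    M=np.linalg.inv(Tw@s['mount']); return K,M[:3,:3],M[:3,3]
def proj(c,X):
    K,R,t=c; p=(np.atleast_2d(X)@R.T+t)@K.T; return p[:,:2]/p[:,2:]
def ray(c,uv,z):
    K,R,t=c; d=R.T@np.linalg.inv(K)@np.array([*uv,1.]); C=-R.T@t
    return C+d*(z-C[2])/d[2]
def crop(img,u0,v0,u1,v1,k,name):
    c=cv2.resize(img[v0:v1,u0:u1],None,fx=k,fy=k,interpolation=cv2.INTER_CUBIC); cv2.imwrite('pics/'+name,c)
def fit(obs,x0):
    """obs: list of (cam, localpts Nx3, uv Nx2); fit x,y,yaw"""
    def f(p):
        out=[]
        for c,L,uv in obs:
            L=np.atleast_2d(L);ct,st=np.cos(p[2]),np.sin(p[2])
            W=np.c_[p[0]+ct*L[:,0]-st*L[:,1],p[1]+st*L[:,0]+ct*L[:,1],L[:,2]]
            out.append((proj(c,W)-uv).ravel())
        return np.concatenate(out)
    s=least_squares(f,x0,loss='soft_l1'); return s.x,f(s.x)
E
python3 - <<'E'
from h import *
t=pickle.load(open('top0.pkl','rb'))['frame']
crop(t,90,165,230,245,5,'c_case.png'); crop(t,260,165,370,280,5,'c_sink.png'); crop(t,215,115,375,185,5,'c_tray.png')
s=pickle.load(open('scene0.pkl','rb'))['frame']
crop(s,280,155,440,225,5,'s_case.png'); crop(s,120,155,240,220,6,'s_sink.png')
crop(s,220,205,290,280,7,'s_tray.png')
E
```

```text
(no output)
```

View pics/c_case.png

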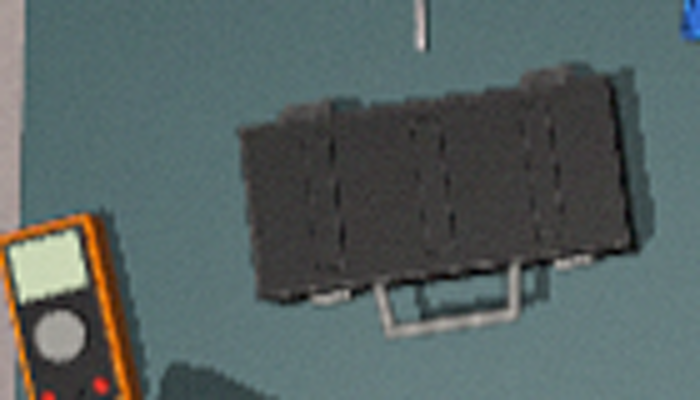

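View pics/c_sink.png

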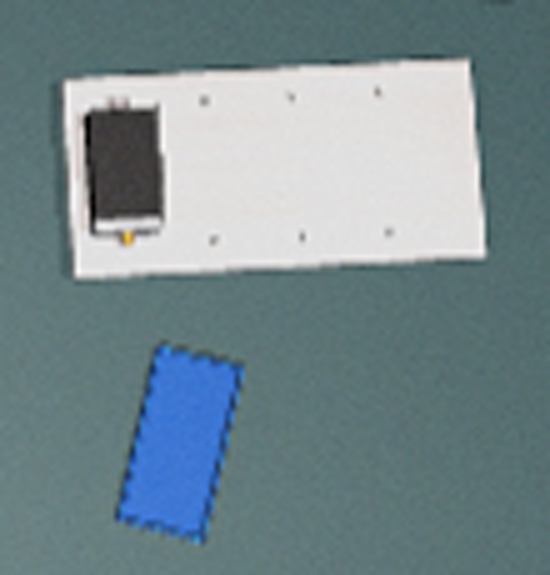

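View pics/c_tray.png

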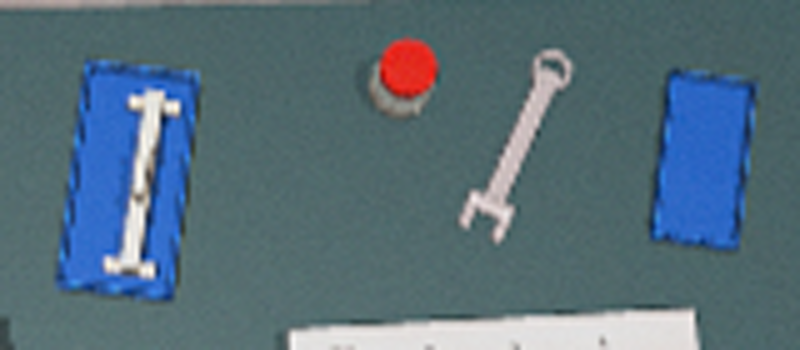

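View pics/s_case.png

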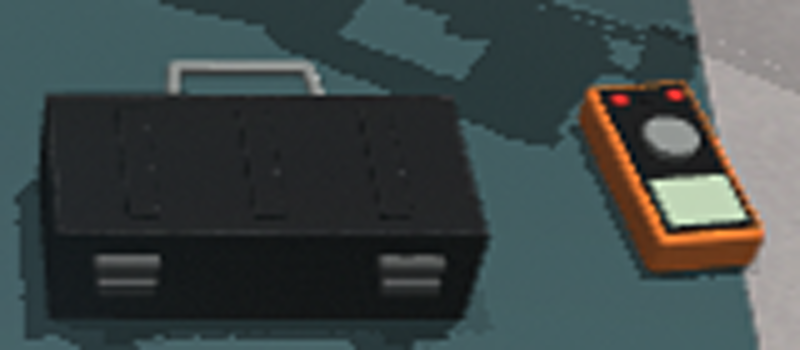

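View pics/s_sink.png

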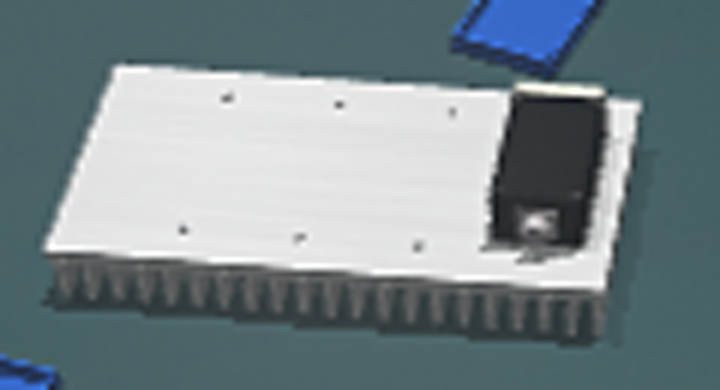

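View pics/s_tray.png

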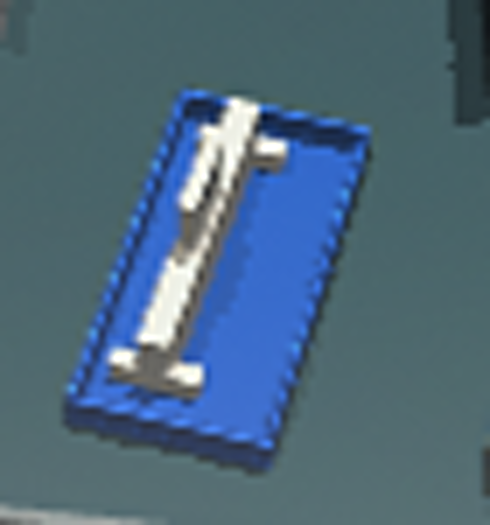

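```bash
cat > f1.py <<'E'
from h import *
T=cam(pickle.load(open('top0.pkl','rb')));S=cam(pickle.load(open('scene0.pkl','rb')))
def px(l,o,k): return (np.array(l,float)+.5)/k-.5+np.array(o)
def box(hx,hy,z,sg): return np.array([(a*hx,b*hy,z) for a,b in sg])
o1=[(1,1),(1,-1),(-1,-1),(-1,1)]; o2=[(-1,-1),(-1,1),(1,1),(1,-1)]
def run(n,hx,hy,z,a,ao,ak,b,bo,bk,x0):
    p,e=fit([(T,box(hx,hy,z,o1),px(a,ao,ak)),(S,box(hx,hy,z,o2),px(b,bo,bk))],x0); print(n,np.round(p,4),np.round(e,1)); return p
run('sink',.075,.155,.04,[(62,80),(470,60),(487,258),(75,278)],(260,165),5,[(115,65),(640,102),(605,292),(45,252)],(120,155),6,[.5,-.2,0])
run('case',.064,.136,.082,[(240,130),(610,75),(635,245),(262,295)],(90,165),5,[(45,95),(455,97),(487,235),(55,235)],(280,155),5,[.5,.3,0])
run('tray',.09,.045,.018,[(85,62),(200,72),(172,300),(57,290)],(215,115),5,[(185,90),(370,130),(268,450),(68,405)],(220,205),7,[.6,0,0])
for n,c,uv,z in [('gtop',T,px([(155,92),(128,275)],(215,115),5),.038),('handle top',T,px([(387,330),(518,318)],(90,165),5),.071),('handle sc',S,px([(172,65),(305,67)],(280,155),5),.071)]:
    print(n,[np.round(ray(c,u,z),4) for u in uv])
E
python3 f1.py
```

```text
sink [ 0.4994 -0.2626  0.0248] [-0.2 -0.  -0.2 -0.2 -0.2 -0.3 -0.4  0.   0.  -0.2 -0.  -0.3 -0.3 -0.1
 -0.5 -0.3]
case [0.4953 0.2468 0.117 ] [-0.2 -0.8 -0.3 -0.3 -0.7  0.2 -0.7  1.  -0.6 -0.4 -0.8 -0.4  0.1  0.5
 -0.4  0.1]
tray [ 0.6962  0.0118 -0.1452] [-0.3 -0.5 -0.4  0.2 -0.2 -0.2 -0.4 -1.  -0.8 -0.4  0.  -0.4  0.3 -0.2
 -0.6 -0.5]
gtop [array([ 0.7587, -0.0116,  0.038 ]), array([0.6164, 0.0127, 0.038 ])]
handle top [array([0.3921, 0.2838, 0.071 ]), array([0.3981, 0.1886, 0.071 ])]
handle sc [array([0.3976, 0.1903, 0.071 ]), array([0.3884, 0.2802, 0.071 ])]
```

Emit:
servo_tool([
  {"x": 0.03, "y": -0.044, "az": -0.161, "grip": 30},
  {"x": 0.03, "y": -0.044, "az": -0.161, "grip": 30},
  {"x": 0.03, "y": -0.044, "az": -0.161, "grip": 30},
  {"x": 0.03, "y": -0.044, "az": -0.161, "grip": 30},
  {"x": 0.03, "y": -0.044, "az": -0.161, "grip": 30},
  {"x": 0.03, "y": -0.044, "az": -0.161, "grip": 30},
  {"x": 0.032, "y": -0.045, "az": -0.161, "grip": 30},
  {"x": 0, "grip": 30},
], squeeze=25)

```text
validation failed for argument at $.ro...
```

Emit:
servo_tool([
  {"x": 0.03, "y": -0.044, "z": 0.0, "ax": 0.0, "ay": 0.0, "az": -0.161, "grip": 30.0},
], squeeze=25)

```text
time: 0.28
tcp_pos: [0.2131, 0.5018, 0.2049]
tcp_rot: [0.241, 0.971, 0.0, -0.0]
wrist_force: [1.2, -0.2, 0.3]
gripper_width: 0.0876
```

Emit:
servo_tool([
  {"x": 0.03, "y": -0.044, "z": 0, "az": -0.161, "grip": 30},
  {"x": 0.03, "y": -0.044, "z": 0, "az": -0.161, "grip": 30},
  {"x": 0.03, "y": -0.044, "z": 0, "az": -0.161, "grip": 30},
  {"x": 0.03, "y": -0.044, "z": 0, "az": -0.161, "grip": 30},
  {"x": 0.03, "y": -0.044, "z": 0, "az": -0.161, "grip": 30},
  {"x": 0.032, "y": -0.045, "z": 0, "az": -0.161, "grip": 30},
])

```text
validation failed for argument at $.ro...
```

Full keys seem required.

Emit:
servo_tool([
  {"x": 0.03, "y": -0.044, "z": 0, "ax": 0, "ay": 0, "az": -0.161, "grip": 30},
  {"x": 0.03, "y": -0.044, "z": 0, "ax": 0, "ay": 0, "az": -0.161, "grip": 30},
  {"x": 0.03, "y": -0.044, "z": 0, "ax": 0, "ay": 0, "az": -0.161, "grip": 30},
  {"x": 0.03, "y": -0.044, "z": 0, "ax": 0, "ay": 0, "az": -0.161, "grip": 30},
  {"x": 0.03, "y": -0.044, "z": 0, "ax": 0, "ay": 0, "az": -0.161, "grip": 30},
  {"x": 0.032, "y": -0.045, "z": 0, "ax": 0, "ay": 0, "az": -0.161, "grip": 30},
  {"x": 0, "y": 0, "z": 0, "ax": 0, "ay": 0, "az": 0, "grip": 30},
])

```text
time: 1.15
tcp_pos: [0.3977, 0.233, 0.2053]
tcp_rot: [0.667, 0.745, -0.0, 0.0]
wrist_force: [0.2, 0.4, 0.1]
gripper_width: 0.0281
```

```bash
cat > snap.py <<'E'
import sys
from h import *
from cell import r
def shot(n,tag):
    o=r.get_obs(); s=r.snapshot(n); pickle.dump((s,o),open(tag+'.pkl','wb'))
    cv2.imwrite(f'pics/{tag}.png',s['frame']); return s['frame'],cam(s,o),o
def tool(o):
    R=Rn.from_quat(o['tcp_rot']).as_matrix(); return np.round(o['tcp_pos'],4), np.degrees(np.arctan2(R[1,1],R[0,1])), np.degrees(np.arccos(-R[2,2])),np.round(o['joint_positions'],3)
E
python3 - <<'E'
from snap import *
f,c,o=shot('wrist','w1'); print(tool(o))
# predicted handle ends and lid corners
ct,st=np.cos(.117),np.sin(.117)
for L in [(-.1,.045,.071),(-.1,-.045,.071),(-.064,.136,.082),(-.064,-.136,.082)]:
    print(proj(c,[.4953+ct*L[0]-st*L[1],.2468+st*L[0]+ct*L[1],L[2]]))
E
```

```text
(array([0.3977, 0.233 , 0.2053]), np.float64(6.399139923308694), np.float64(0.03920119745849354), array([ 3.420e-01, -4.100e-02,  1.809e+00, -1.000e-03,  1.374e+00,
        2.310e-01]))
[[254.57179081 132.19547382]]
[[255.15188073 215.19566949]]
[[294.3286151   30.18431268]]
[[287.11159749 292.61249875]]
```

View pics/w1.png

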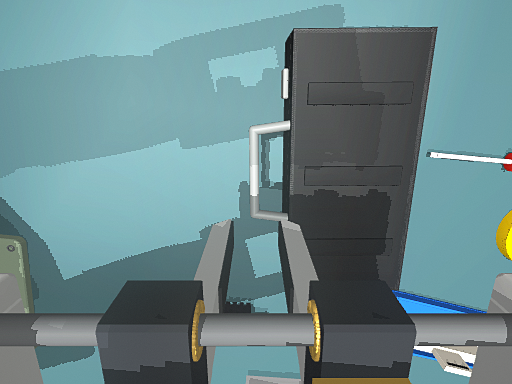

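Emit:
servo_tool([
  {"x": -0.0015, "y": 0.002, "z": -0.05, "ax": 0, "ay": 0, "az": 0.006, "grip": 30},
  {"x": 0, "y": 0, "z": -0.05, "ax": 0, "ay": 0, "az": 0, "grip": 30},
  {"x": 0, "y": 0, "z": -0.05, "ax": 0, "ay": 0, "az": 0, "grip": 30},
  {"x": 0, "y": 0, "z": -0.002, "ax": 0, "ay": 0, "az": 0, "grip": 30},
  {"x": 0, "y": 0, "z": 0, "ax": 0, "ay": 0, "az": 0, "grip": 5},
  {"x": 0, "y": 0, "z": 0, "ax": 0, "ay": 0, "az": 0, "grip": 5},
  {"x": 0, "y": 0, "z": 0, "ax": 0, "ay": 0, "az": 0, "grip": 5},
], squeeze=20)

```text
time: 2.08
tcp_pos: [0.3953, 0.2388, 0.0557]
tcp_rot: [0.662, 0.75, 0.001, 0.0]
wrist_force: [-3.6, 0.4, 6.8]
gripper_width: 0.0091
```

Run:
```python
import numpy as np
# arc increments of bar, 14 steps to 1.75
ct,st=np.cos(.117),np.sin(.117)
a0=np.arctan2(.011,-.1676)
th=np.linspace(0,1.74,15)
X=.168*np.cos(a0-th);Z=.168*np.sin(a0-th)
for i in range(14): 
    dx,dz=X[i+1]-X[i],Z[i+1]-Z[i]; print(round(dx*ct,4),round(dx*st,4),round(dz,4))
```

```text
0.0026 0.0003 0.0207
0.0052 0.0006 0.0202
0.0076 0.0009 0.0194
0.0099 0.0012 0.0183
0.0121 0.0014 0.0169
0.0141 0.0017 0.0153
0.0159 0.0019 0.0134
0.0174 0.002 0.0113
0.0187 0.0022 0.0091
0.0196 0.0023 0.0067
0.0203 0.0024 0.0042
0.0207 0.0024 0.0016
0.0207 0.0024 -0.001
0.0204 0.0024 -0.0036
```

Emit:
servo_tool([
  {"x": 0.0026, "y": 0.0003, "z": 0.0207, "ax": 0, "ay": 0, "az": 0, "grip": 5},
  {"x": 0.0052, "y": 0.0006, "z": 0.0202, "ax": 0, "ay": 0, "az": 0, "grip": 5},
  {"x": 0.0076, "y": 0.0009, "z": 0.0194, "ax": 0, "ay": 0, "az": 0, "grip": 5},
  {"x": 0.0099, "y": 0.0012, "z": 0.0183, "ax": 0, "ay": 0, "az": 0, "grip": 5},
])

```text
time: 2.58
tcp_pos: [0.4187, 0.2415, 0.1334]
tcp_rot: [0.662, 0.75, 0.0, -0.001]
wrist_force: [-1.3, 1.4, -1.6]
gripper_width: 0.0096
```

Run:
```python
from snap import *
f,c,o=shot('scene','s1'); crop(f,270,100,450,225,4,'s1c.png')
```

```text
(no output)
```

View pics/s1c.png

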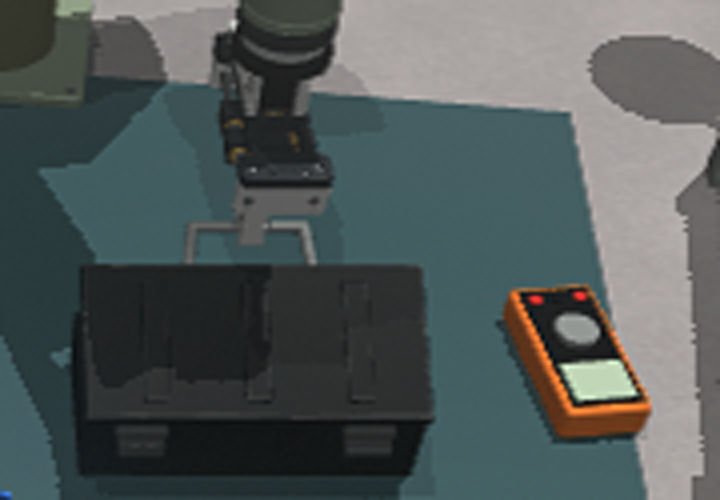

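Lid is rising with the grip on the bar. Continue the arc.

Emit:
servo_tool([
  {"x": 0.0121, "y": 0.0014, "z": 0.0169, "ax": 0, "ay": 0, "az": 0, "grip": 5},
  {"x": 0.0141, "y": 0.0017, "z": 0.0153, "ax": 0, "ay": 0, "az": 0, "grip": 5},
  {"x": 0.0159, "y": 0.0019, "z": 0.0134, "ax": 0, "ay": 0, "az": 0, "grip": 5},
  {"x": 0.0174, "y": 0.002, "z": 0.0113, "ax": 0, "ay": 0, "az": 0, "grip": 5},
  {"x": 0.0187, "y": 0.0022, "z": 0.0091, "ax": 0, "ay": 0, "az": 0, "grip": 5},
  {"x": 0.0196, "y": 0.0023, "z": 0.0067, "ax": 0, "ay": 0, "az": 0, "grip": 5},
  {"x": 0.0203, "y": 0.0024, "z": 0.0042, "ax": 0, "ay": 0, "az": 0, "grip": 5},
  {"x": 0.0207, "y": 0.0024, "z": 0.0016, "ax": 0, "ay": 0, "az": 0, "grip": 5},
])

```text
time: 3.62
tcp_pos: [0.56, 0.258, 0.2133]
tcp_rot: [0.662, 0.75, 0.002, 0.0]
wrist_force: [-1.7, 1.4, 3.3]
gripper_width: 0.0091
```

Emit:
servo_tool([
  {"x": 0.0207, "y": 0.0024, "z": -0.001, "ax": 0, "ay": 0, "az": 0, "grip": 5},
  {"x": 0.0204, "y": 0.0024, "z": -0.0036, "ax": 0, "ay": 0, "az": 0, "grip": 5},
  {"x": 0, "y": 0, "z": 0, "ax": 0, "ay": 0, "az": 0, "grip": 5},
])

```text
time: 4.0
tcp_pos: [0.6018, 0.2625, 0.2076]
tcp_rot: [0.662, 0.749, 0.002, 0.001]
wrist_force: [1.2, 1.3, 1.8]
gripper_width: 0.0092
```

Run:
```python
from snap import *
f,c,o=shot('scene','s2'); crop(f,270,100,450,225,4,'s2c.png')
```

```text
(no output)
```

View pics/s2c.png

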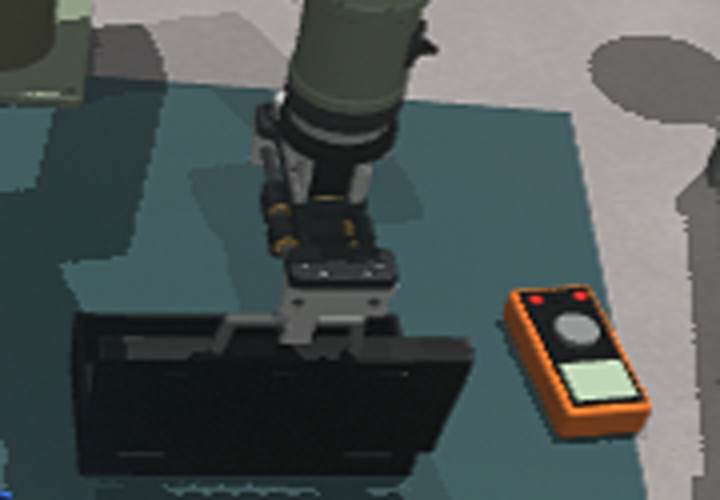

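Emit:
servo_tool([
  {"x": 0.004, "y": 0.0005, "z": -0.001, "ax": 0, "ay": 0, "az": 0, "grip": 5},
  {"x": 0, "y": 0, "z": 0, "ax": 0, "ay": 0, "az": 0, "grip": 30},
  {"x": 0, "y": 0, "z": 0, "ax": 0, "ay": 0, "az": 0, "grip": 30},
  {"x": 0, "y": 0, "z": 0.05, "ax": 0, "ay": 0, "az": 0, "grip": 30},
  {"x": 0, "y": 0, "z": 0.05, "ax": 0, "ay": 0, "az": 0, "grip": 30},
  {"x": -0.05, "y": -0.05, "z": 0.03, "ax": 0, "ay": 0, "az": 0, "grip": 60},
  {"x": -0.05, "y": -0.05, "z": 0.03, "ax": 0, "ay": 0, "az": 0, "grip": 60},
])

```text
time: 4.92
tcp_pos: [0.5215, 0.1799, 0.3541]
tcp_rot: [0.662, 0.75, -0.0, 0.0]
wrist_force: [0.5, -1.0, 0.3]
gripper_width: 0.0447
```

Run:
```python
from snap import *
f,c,o=shot('top','t3'); crop(f,90,150,260,280,4,'t3c.png')
f,c,o=shot('scene','s3'); crop(f,270,100,450,225,4,'s3c.png')
f,c,o=shot('wrist','w3');print(tool(o))
```

```text
(array([0.5209, 0.1786, 0.3579]), np.float64(6.9517055353268535), np.float64(0.33442178686449475), array([ 1.740e-01,  7.700e-02,  1.380e+00, -1.000e-03,  1.679e+00,
        5.200e-02]))
```

View pics/t3c.png

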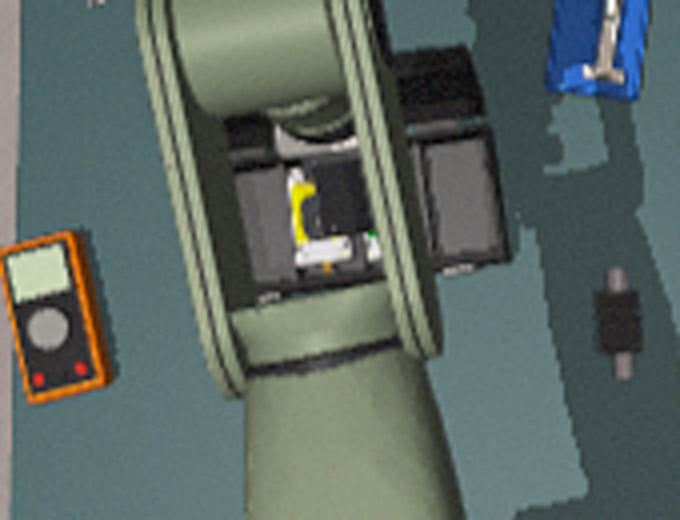

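View pics/s3c.png

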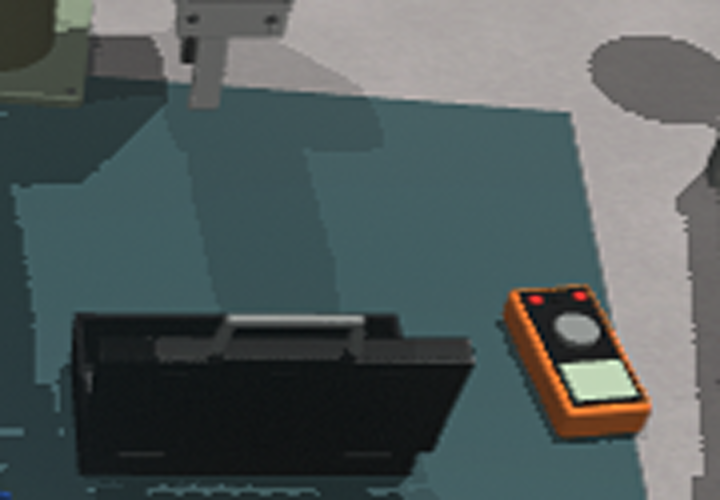

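View pics/w3.png

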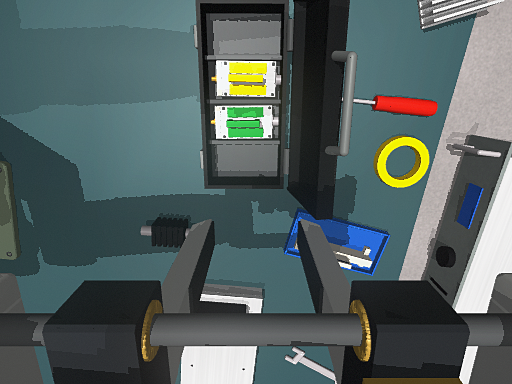

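Emit:
servo_tool([
  {"x": 0.021, "y": -0.025, "z": 0, "ax": 0, "ay": 0, "az": 0.16, "grip": 60},
  {"x": 0.021, "y": -0.025, "z": 0, "ax": 0, "ay": 0, "az": 0.16, "grip": 60},
  {"x": 0.021, "y": -0.025, "z": 0, "ax": 0, "ay": 0, "az": 0.16, "grip": 40},
  {"x": 0.021, "y": -0.025, "z": -0.01, "ax": 0, "ay": 0, "az": 0.16, "grip": 40},
  {"x": 0.021, "y": -0.025, "z": -0.03, "ax": 0, "ay": 0, "az": 0.16, "grip": 40},
  {"x": 0.021, "y": -0.025, "z": -0.04, "ax": 0, "ay": 0, "az": 0.16, "grip": 40},
  {"x": 0.021, "y": -0.014, "z": -0.04, "ax": 0, "ay": 0, "az": 0.16, "grip": 40},
  {"x": 0.02, "y": -0.014, "z": -0.04, "ax": 0, "ay": 0, "az": 0.16, "grip": 40},
])

```text
time: 6.08
tcp_pos: [0.69, 0.0029, 0.1901]
tcp_rot: [0.081, 0.997, 0.0, -0.001]
wrist_force: [0.4, 0.2, 0.5]
gripper_width: 0.0374
```

Emit:
servo_tool([
  {"x": 0, "y": 0, "z": 0, "ax": 0, "ay": 0, "az": 0, "grip": 32},
])

```text
time: 6.2
tcp_pos: [0.6868, 0.0028, 0.1858]
tcp_rot: [0.084, 0.996, 0.0, -0.006]
wrist_force: [-0.2, 0.8, -0.9]
gripper_width: 0.0319
```

Run:
```python
from snap import *
f,c,o=shot('wrist','w4');print(tool(o))
f,c,o=shot('top','t4')
```

```text
(array([0.6868, 0.0028, 0.1858]), np.float64(80.31442440686223), np.float64(0.7126659183046938), array([-0.122,  0.464,  1.245, -0.   ,  1.445, -1.524]))
```

View pics/w4.png

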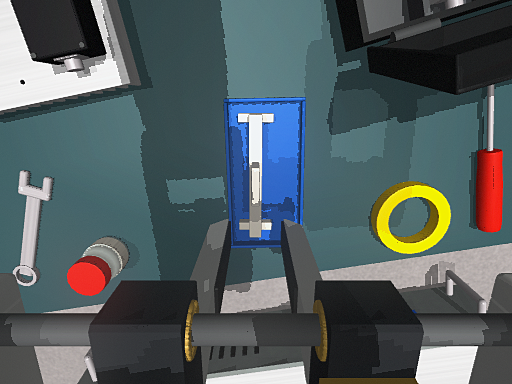

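View pics/t4.png

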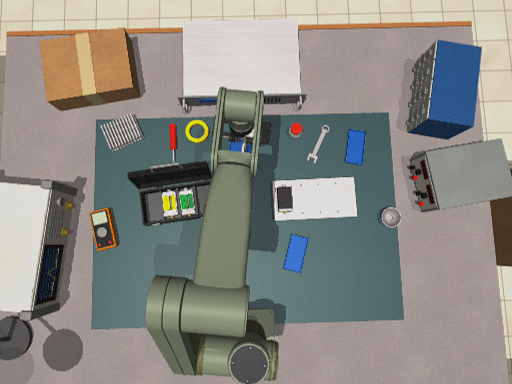

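Run:
```python
from snap import *
f,c,o=shot('wrist','w5');print(tool(o))
crop(f,220,90,310,250,4,'w5c.png')
```

```text
(array([0.6892, 0.0037, 0.1925]), np.float64(80.35172207190476), np.float64(0.13683721771381663), array([-0.12 ,  0.457,  1.24 ,  0.   ,  1.446, -1.523]))
```

View pics/w5c.png

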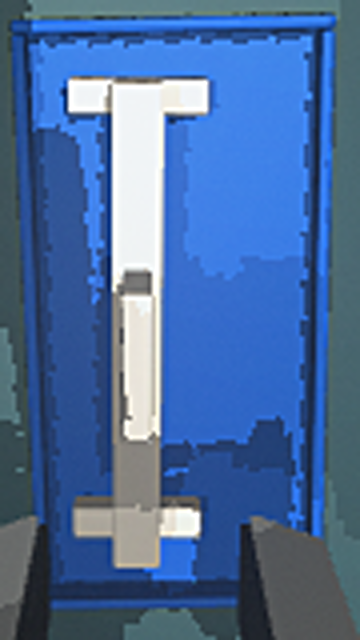

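Run:
```python
from h import *
s,o=pickle.load(open('w5.pkl','rb'));c=cam(s,o)
px=lambda l:(np.array(l,float)+.5)/4-.5+np.array([220,90])
uv=px([(112,82),(163,82),(160,568),(114,568),(122,295),(157,293),(157,438),(122,438)])
L=np.array([(-.07,-.007,.038),(-.07,.007,.038),(.07,.007,.038),(.07,-.007,.038),(-.02,-.004,.07),(-.02,.004,.07),(.02,.004,.07),(.02,-.004,.07)])
p,e=fit([(c,L,uv)],[.69,0,-.15]);print('gauge',p,np.degrees(p[2]),np.round(e,1))
uv=px([(15,22),(335,20),(322,605),(50,605)])
L=np.array([(-.09,-.045,.018),(-.09,.045,.018),(.09,.045,.018),(.09,-.045,.018)])
p,e=fit([(c,L,uv)],[.69,0,-.15]);print('tray',p,np.degrees(p[2]),np.round(e,1))
```

```text
gauge [ 0.68940163  0.00195271 -0.17117966] -9.80787210189272 [ 0.  -0.5  0.6 -0.4  0.5 -0.   0.2 -0.   0.  -0.6 -0.7 -0.1 -0.9  1.5
  0.1  1.4]
tray [ 0.69555487  0.01323973 -0.14807507] -8.484076651330083 [-0.7 -0.2  1.2 -1.5  0.9  0.8 -2.1  2.1]
```

Emit:
servo_tool([
  {"x": 0.0, "y": -0.0017, "z": -0.05, "ax": 0, "ay": 0, "az": -0.003, "grip": 32},
  {"x": 0, "y": 0, "z": -0.05, "ax": 0, "ay": 0, "az": 0, "grip": 32},
  {"x": 0, "y": 0, "z": -0.035, "ax": 0, "ay": 0, "az": 0, "grip": 32},
  {"x": 0, "y": 0, "z": -0.012, "ax": 0, "ay": 0, "az": 0, "grip": 32},
  {"x": 0, "y": 0, "z": 0, "ax": 0, "ay": 0, "az": 0, "grip": 32},
])

```text
time: 6.98
tcp_pos: [0.6902, 0.0017, 0.0483]
tcp_rot: [0.085, 0.996, 0.0, 0.001]
wrist_force: [0.5, -0.8, 0.8]
gripper_width: 0.0302
```

Emit:
servo_tool([
  {"x": 0, "y": 0, "z": 0, "ax": 0, "ay": 0, "az": 0, "grip": 2},
  {"x": 0, "y": 0, "z": 0, "ax": 0, "ay": 0, "az": 0, "grip": 2},
  {"x": 0, "y": 0, "z": 0, "ax": 0, "ay": 0, "az": 0, "grip": 2},
], squeeze=15)

```text
time: 7.35
tcp_pos: [0.6905, 0.0012, 0.0485]
tcp_rot: [0.085, 0.996, 0.0, 0.001]
wrist_force: [0.4, 0.6, 4.2]
gripper_width: 0.0081
```

Emit:
servo_tool([
  {"x": 0, "y": 0, "z": 0, "ax": 0, "ay": 0, "az": 0, "grip": 15},
  {"x": 0, "y": 0, "z": -0.005, "ax": 0, "ay": 0, "az": 0, "grip": 15},
  {"x": 0, "y": 0, "z": 0, "ax": 0, "ay": 0, "az": 0, "grip": 2},
  {"x": 0, "y": 0, "z": 0, "ax": 0, "ay": 0, "az": 0, "grip": 2},
])

```text
time: 7.85
tcp_pos: [0.6887, 0.0013, 0.0408]
tcp_rot: [0.085, 0.996, 0.0, -0.001]
wrist_force: [0.8, 0.3, -1.4]
gripper_width: 0.0081
```

Emit:
servo_tool([
  {"x": 0, "y": 0, "z": 0.04, "ax": 0, "ay": 0, "az": 0, "grip": 2},
  {"x": 0, "y": 0, "z": 0.05, "ax": 0, "ay": 0, "az": 0, "grip": 2},
  {"x": 0, "y": 0, "z": 0.05, "ax": 0, "ay": 0, "az": 0, "grip": 2},
  {"x": 0, "y": 0, "z": 0.02, "ax": 0, "ay": 0, "az": 0, "grip": 2},
])

```text
time: 8.35
tcp_pos: [0.6913, 0.0011, 0.2059]
tcp_rot: [0.085, 0.996, -0.0, 0.003]
wrist_force: [0.6, -0.7, -1.1]
gripper_width: 0.0077
```

Run:
```python
from snap import *
f,c,o=shot('wrist','w6');print(tool(o))
p=np.array([.4994,-.2626]);y=.0248
for n,l in [('gauge1',.082),('yellow',.049),('gauge2',.016),('green',-.017),('driver',.115)]:
    print(n,p+np.array([-np.sin(y),np.cos(y)])*l)
```

```text
(array([0.6913, 0.0011, 0.2059]), np.float64(80.27588957915539), np.float64(0.3662312037032076), array([-0.123,  0.447,  1.228, -0.   ,  1.461, -1.525]))
gauge1 [ 0.49736661 -0.18062522]
yellow [ 0.49818492 -0.21361507]
gauge2 [ 0.49900324 -0.24660492]
green [ 0.49982156 -0.27959477]
driver [ 0.49654829 -0.14763536]
```

View pics/w6.png

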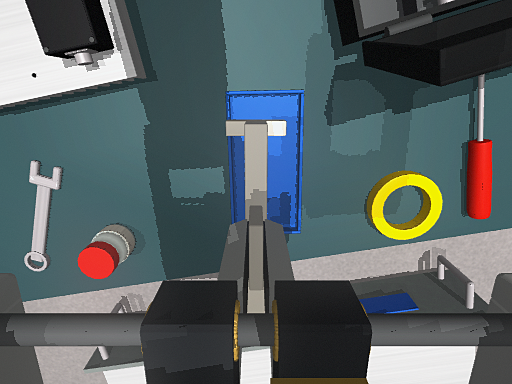

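Emit:
servo_tool([
  {"x": -0.0322, "y": -0.0337, "z": 0, "ax": 0, "ay": 0, "az": 0.0323, "grip": 2},
  {"x": -0.0322, "y": -0.0337, "z": 0, "ax": 0, "ay": 0, "az": 0.0323, "grip": 2},
  {"x": -0.0322, "y": -0.0337, "z": 0, "ax": 0, "ay": 0, "az": 0.0323, "grip": 2},
  {"x": -0.0322, "y": -0.0337, "z": 0, "ax": 0, "ay": 0, "az": 0.0323, "grip": 2},
  {"x": -0.0322, "y": -0.0337, "z": 0, "ax": 0, "ay": 0, "az": 0.0323, "grip": 2},
  {"x": -0.0322, "y": -0.0337, "z": 0, "ax": 0, "ay": 0, "az": 0.0323, "grip": 2},
  {"x": 0, "y": 0, "z": 0, "ax": 0, "ay": 0, "az": 0, "grip": 2},
  {"x": 0, "y": 0, "z": 0, "ax": 0, "ay": 0, "az": 0, "grip": 2},
])

```text
time: 9.4
tcp_pos: [0.4956, -0.2002, 0.2001]
tcp_rot: [-0.012, 1.0, 0.001, -0.001]
wrist_force: [-0.3, 0.6, -1.6]
gripper_width: 0.0077
```

Run:
```python
from snap import *
f,c,o=shot('wrist','w7');print(tool(o))
crop(f,120,0,480,384,2,'w7c.png')
```

```text
(array([ 0.4956, -0.2002,  0.2001]), np.float64(91.33080305502861), np.float64(0.16205381496135227), array([-5.460e-01,  1.270e-01,  1.645e+00,  1.000e-03,  1.372e+00,
       -2.141e+00]))
```

View pics/w7.png

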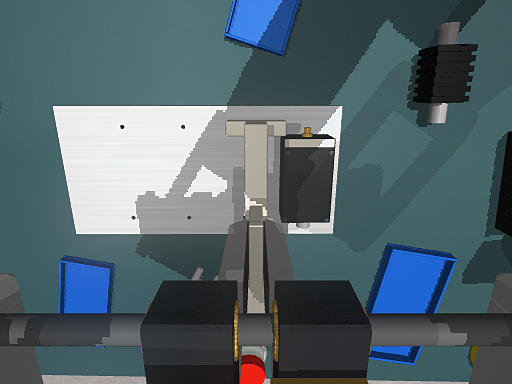

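Run:
```python
from snap import *
s,o=pickle.load(open('w7.pkl','rb'));f=s['frame']
crop(f,260,95,360,245,5,'w7d.png')
crop(f,40,95,140,245,5,'w7e.png')
```

```text
(no output)
```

View pics/w7d.png

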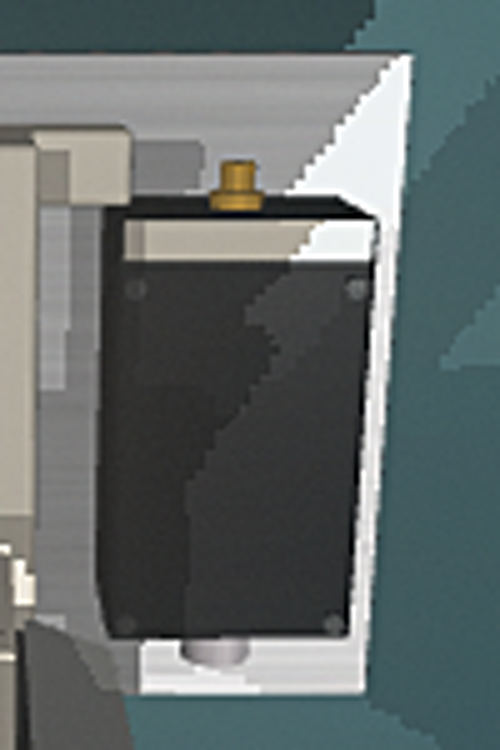

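View pics/w7e.png

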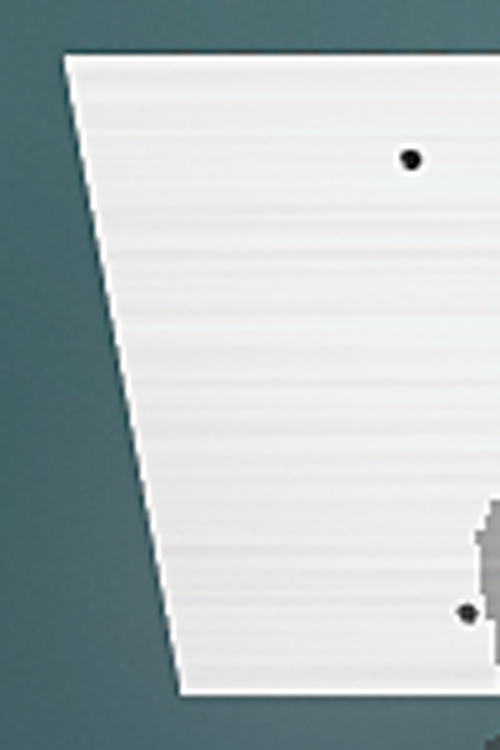

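Run:
```python
from h import *
s,o=pickle.load(open('w7.pkl','rb'));c=cam(s,o)
px=lambda l,u,v:(np.array(l,float)+.5)/5-.5+np.array([u,v])
uvd=px([(124,220),(378,220),(350,636)],260,95); Ld=np.array([(-.045,.089,.076),(-.045,.141,.076),(.045,.141,.076)])
uvs=np.r_[px([(411,54),(365,693)],260,95),px([(65,55),(180,695)],40,95)]
Ls=np.array([(-.075,.155,.04),(.075,.155,.04),(-.075,-.155,.04),(.075,-.155,.04)])
for n,ob in [('both',[(c,Ld,uvd),(c,Ls,uvs)]),('sink',[(c,Ls,uvs)]),('drv',[(c,Ld,uvd)])]:
    p,e=fit(ob,[.5,-.26,.02]);print(n,p,np.degrees(p[2]),np.round(e,1))
```

```text
both [ 0.49827498 -0.26197374  0.02288282] 1.3110888474791833 [-1.3 -0.4  0.9 -0.5  0.2  1.   1.  -0.1  0.1  0.7 -0.9 -0.2 -0.2  0.6]
sink [ 0.49816088 -0.26197074  0.02333921] 1.3372382778957375 [ 1.  -0.3  0.2  0.5 -1.  -0.2 -0.2  0.5]
drv [ 0.49845121 -0.26198769  0.02312465] 1.324944644261655 [-1.3 -0.3  0.8 -0.3  0.2  1.1]
```

Emit:
servo_tool([
  {"x": 0.001, "y": 0, "z": -0.05, "ax": 0, "ay": 0, "az": 0, "grip": 2},
  {"x": 0, "y": 0, "z": -0.05, "ax": 0, "ay": 0, "az": 0, "grip": 2},
  {"x": 0, "y": 0, "z": -0.012, "ax": 0, "ay": 0, "az": 0, "grip": 2},
  {"x": 0, "y": 0, "z": -0.006, "ax": 0, "ay": 0, "az": 0, "grip": 2},
  {"x": 0, "y": 0, "z": 0, "ax": 0, "ay": 0, "az": 0, "grip": 2},
  {"x": 0, "y": 0, "z": 0, "ax": 0, "ay": 0, "az": 0, "grip": 2},
])

```text
time: 10.2
tcp_pos: [0.4988, -0.2017, 0.0858]
tcp_rot: [-0.012, 1.0, -0.001, 0.002]
wrist_force: [0.2, 0.2, -1.0]
gripper_width: 0.0078
```

Emit:
servo_tool([
  {"x": 0, "y": 0, "z": 0, "ax": 0, "ay": 0, "az": 0, "grip": 2},
])

```text
time: 10.32
tcp_pos: [0.4981, -0.2015, 0.0852]
tcp_rot: [-0.012, 1.0, -0.001, 0.001]
wrist_force: [0.3, -0.5, -1.0]
gripper_width: 0.008
```

Emit:
servo_tool([
  {"x": 0, "y": 0, "z": 0, "ax": 0, "ay": 0, "az": 0, "grip": 2},
])

```text
time: 10.45
tcp_pos: [0.4976, -0.2012, 0.0845]
tcp_rot: [-0.012, 1.0, -0.0, 0.001]
wrist_force: [-0.4, -0.2, -1.6]
gripper_width: 0.0079
```

Emit:
servo_tool([
  {"x": 0, "y": 0, "z": -0.004, "ax": 0, "ay": 0, "az": 0, "grip": 2},
])

```text
time: 10.58
tcp_pos: [0.4976, -0.2012, 0.0802]
tcp_rot: [-0.012, 1.0, -0.0, 0.001]
wrist_force: [-0.5, -1.0, -1.8]
gripper_width: 0.0079
```

Emit:
servo_tool([
  {"x": 0, "y": 0, "z": 0, "ax": 0, "ay": 0, "az": 0, "grip": 2},
])

```text
time: 10.7
tcp_pos: [0.4967, -0.2007, 0.0792]
tcp_rot: [-0.012, 1.0, 0.0, -0.0]
wrist_force: [-0.1, 0.2, -2.4]
gripper_width: 0.0081
```

Emit:
servo_tool([
  {"x": -0.0002, "y": 0.008, "z": 0, "ax": 0, "ay": 0, "az": 0, "grip": 2},
  {"x": -0.0002, "y": 0.006, "z": 0, "ax": 0, "ay": 0, "az": 0, "grip": 2},
  {"x": 0, "y": 0.003, "z": 0, "ax": 0, "ay": 0, "az": 0, "grip": 2},
  {"x": 0, "y": 0, "z": 0, "ax": 0, "ay": 0, "az": 0, "grip": 2},
  {"x": 0, "y": 0, "z": 0, "ax": 0, "ay": 0, "az": 0, "grip": 2},
])

```text
time: 11.32
tcp_pos: [0.4969, -0.184, 0.0799]
tcp_rot: [-0.012, 1.0, -0.0, 0.0]
wrist_force: [0.4, 0.2, -2.6]
gripper_width: 0.0078
```

Emit:
servo_tool([
  {"x": 0, "y": 0.0015, "z": 0, "ax": 0, "ay": 0, "az": 0, "grip": 2},
  {"x": 0, "y": 0, "z": 0, "ax": 0, "ay": 0, "az": 0, "grip": 2},
])

```text
time: 11.58
tcp_pos: [0.4968, -0.1824, 0.0797]
tcp_rot: [-0.012, 1.0, 0.0, -0.0]
wrist_force: [0.7, 0.4, -1.6]
gripper_width: 0.0078
```

Run:
```python
from snap import *
f,c,o=shot('wrist','w8');print(tool(o))
crop(f,220,80,360,280,4,'w8d.png')
```

```text
(array([ 0.4968, -0.1824,  0.0797]), np.float64(91.368937129917), np.float64(0.002625384642595337), array([-0.516,  0.251,  1.769,  0.   ,  1.121, -2.11 ]))
```

View pics/w8d.png

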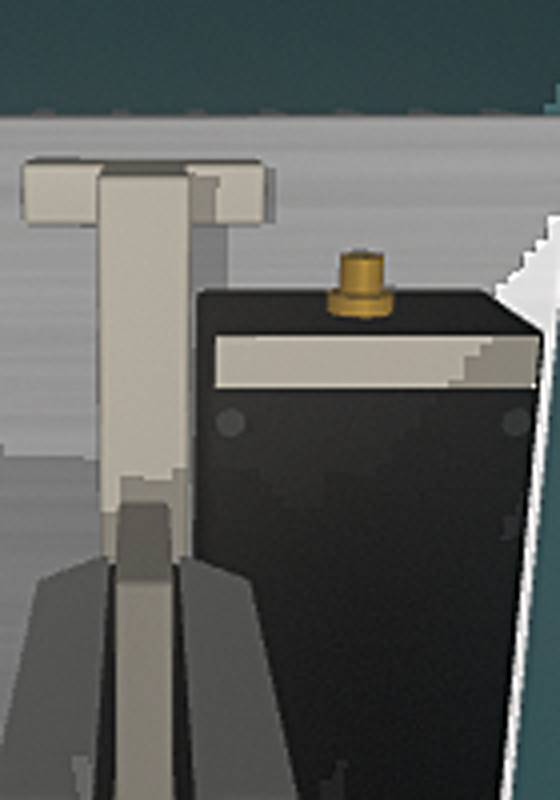

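Emit:
servo_tool([
  {"x": 0, "y": 0.001, "z": 0, "ax": 0, "ay": 0, "az": 0, "grip": 2},
  {"x": 0, "y": 0.0005, "z": 0, "ax": 0, "ay": 0, "az": 0, "grip": 2},
  {"x": 0, "y": 0, "z": 0, "ax": 0, "ay": 0, "az": 0, "grip": 2},
])

```text
time: 12.0
tcp_pos: [0.4968, -0.1809, 0.0798]
tcp_rot: [-0.012, 1.0, 0.0, -0.0]
wrist_force: [0.4, 0.6, -1.9]
gripper_width: 0.0082
```

Emit:
servo_tool([
  {"x": 0, "y": 0.0005, "z": 0, "ax": 0, "ay": 0, "az": 0, "grip": 2},
  {"x": 0, "y": 0.0005, "z": 0, "ax": 0, "ay": 0, "az": 0, "grip": 2},
  {"x": 0, "y": 0, "z": 0, "ax": 0, "ay": 0, "az": 0, "grip": 2},
])

```text
time: 12.38
tcp_pos: [0.4968, -0.1801, 0.0798]
tcp_rot: [-0.012, 1.0, -0.0, -0.0]
wrist_force: [1.1, -0.9, -1.0]
gripper_width: 0.0079
```

Emit:
servo_tool([
  {"x": 0, "y": 0.0005, "z": 0, "ax": 0, "ay": 0, "az": 0, "grip": 2},
  {"x": 0, "y": 0, "z": 0, "ax": 0, "ay": 0, "az": 0, "grip": 2},
  {"x": 0, "y": 0, "z": 0, "ax": 0, "ay": 0, "az": 0, "grip": 2},
])

```text
time: 12.75
tcp_pos: [0.4968, -0.18, 0.0798]
tcp_rot: [-0.012, 1.0, -0.001, 0.0]
wrist_force: [-0.1, -3.9, -3.1]
gripper_width: 0.0081
```

Emit:
servo_tool([
  {"x": 0, "y": 0.0005, "z": 0, "ax": 0, "ay": 0, "az": 0, "grip": 2},
  {"x": 0, "y": 0, "z": 0, "ax": 0, "ay": 0, "az": 0, "grip": 2},
  {"x": 0, "y": 0, "z": 0, "ax": 0, "ay": 0, "az": 0, "grip": 2},
])

```text
time: 13.12
tcp_pos: [0.4968, -0.18, 0.0798]
tcp_rot: [-0.012, 1.0, -0.001, 0.0]
wrist_force: [0.1, -5.7, -4.0]
gripper_width: 0.0077
```

Run:
```python
from snap import *
f,c,o=shot('wrist','w9');print(tool(o))
crop(f,220,80,360,280,4,'w9d.png')
```

```text
(array([ 0.4968, -0.18  ,  0.0798]), np.float64(91.38101553580441), np.float64(0.11550537292553942), array([-5.100e-01,  2.490e-01,  1.772e+00, -2.000e-03,  1.120e+00,
       -2.104e+00]))
```

View pics/w9d.png

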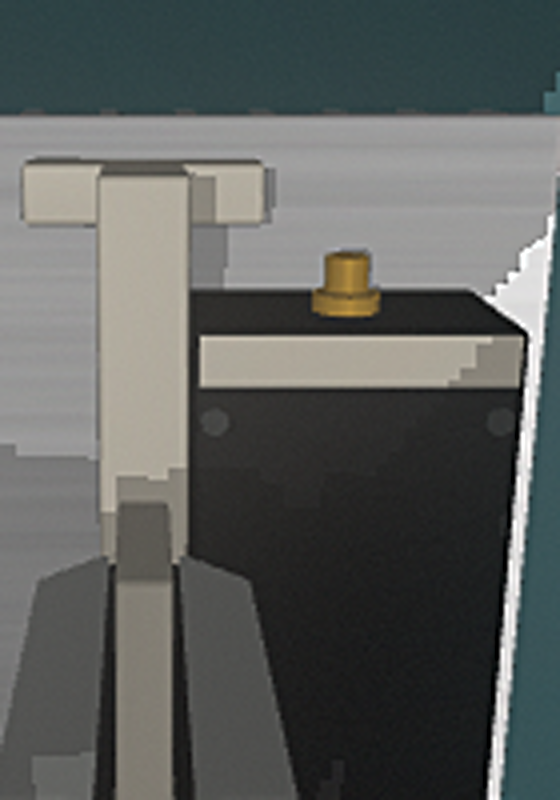

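Emit:
servo_tool([
  {"x": 0, "y": -0.0005, "z": -0.0015, "ax": 0, "ay": 0, "az": 0, "grip": 2},
  {"x": 0, "y": 0, "z": -0.001, "ax": 0, "ay": 0, "az": 0, "grip": 2},
  {"x": 0, "y": 0, "z": -0.0005, "ax": 0, "ay": 0, "az": 0, "grip": 2},
  {"x": 0, "y": 0, "z": 0, "ax": 0, "ay": 0, "az": 0, "grip": 2},
])

```text
time: 13.68
tcp_pos: [0.4975, -0.18, 0.0773]
tcp_rot: [-0.012, 1.0, -0.001, 0.001]
wrist_force: [0.3, -5.1, 0.9]
gripper_width: 0.0077
```

Emit:
servo_tool([
  {"x": 0, "y": 0, "z": 0, "ax": 0, "ay": 0, "az": 0, "grip": 22},
  {"x": 0, "y": 0, "z": 0, "ax": 0, "ay": 0, "az": 0, "grip": 22},
  {"x": 0, "y": 0, "z": 0.05, "ax": 0, "ay": 0, "az": 0, "grip": 22},
  {"x": 0, "y": 0, "z": 0.05, "ax": 0, "ay": 0, "az": 0, "grip": 22},
  {"x": 0, "y": 0, "z": 0.02, "ax": 0, "ay": 0, "az": 0, "grip": 30},
  {"x": 0, "y": 0, "z": 0, "ax": 0, "ay": 0, "az": 0, "grip": 30},
  {"x": 0, "y": 0, "z": 0, "ax": 0, "ay": 0, "az": 0, "grip": 30},
])

```text
time: 14.55
tcp_pos: [0.4957, -0.1784, 0.195]
tcp_rot: [-0.012, 1.0, 0.001, -0.001]
wrist_force: [1.0, 0.4, -0.9]
gripper_width: 0.0283
```

Run:
```python
from snap import *
f,c,o=shot('wrist','w10');print(tool(o))
f,c,o=shot('top','t10')
crop(f,130,150,370,240,3,'t10c.png')
```

```text
(array([ 0.4957, -0.1784,  0.195 ]), np.float64(91.38714068725407), np.float64(0.19999122295776747), array([-5.100e-01,  1.160e-01,  1.669e+00,  1.000e-03,  1.361e+00,
       -2.105e+00]))
```

View pics/w10.png

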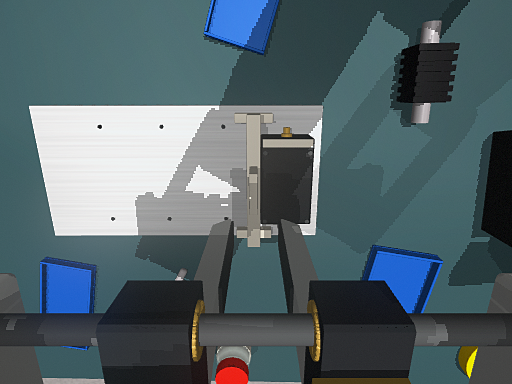

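View pics/t10c.png

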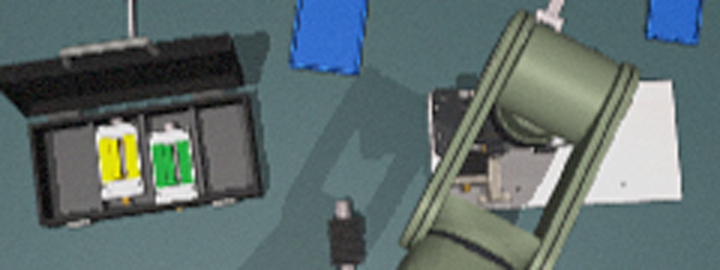

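Emit:
servo_tool([
  {"x": -0.0005, "y": 0.057, "z": 0, "ax": 0, "ay": 0, "az": 0.0116, "grip": 30},
  {"x": -0.0005, "y": 0.057, "z": 0, "ax": 0, "ay": 0, "az": 0.0116, "grip": 30},
  {"x": -0.0005, "y": 0.057, "z": 0, "ax": 0, "ay": 0, "az": 0.0116, "grip": 30},
  {"x": -0.0005, "y": 0.057, "z": 0, "ax": 0, "ay": 0, "az": 0.0116, "grip": 30},
  {"x": -0.0005, "y": 0.057, "z": 0, "ax": 0, "ay": 0, "az": 0.0116, "grip": 30},
  {"x": -0.0005, "y": 0.057, "z": 0, "ax": 0, "ay": 0, "az": 0.0116, "grip": 30},
  {"x": -0.0005, "y": 0.057, "z": 0, "ax": 0, "ay": 0, "az": 0.0116, "grip": 30},
  {"x": -0.0005, "y": 0.058, "z": 0, "ax": 0, "ay": 0, "az": 0.0116, "grip": 30},
])

```text
time: 15.65
tcp_pos: [0.4917, 0.2791, 0.1951]
tcp_rot: [-0.059, 0.998, -0.0, -0.001]
wrist_force: [1.1, -0.3, 0.3]
gripper_width: 0.0283
```

Emit:
servo_tool([
  {"x": 0, "y": 0, "z": 0, "ax": 0, "ay": 0, "az": 0, "grip": 30},
  {"x": 0, "y": 0, "z": 0, "ax": 0, "ay": 0, "az": 0, "grip": 30},
  {"x": 0, "y": 0, "z": 0, "ax": 0, "ay": 0, "az": 0, "grip": 30},
])

```text
time: 16.02
tcp_pos: [0.4927, 0.276, 0.1961]
tcp_rot: [-0.057, 0.998, -0.0, -0.001]
wrist_force: [0.2, 0.6, -0.4]
gripper_width: 0.0281
```

Run:
```python
from snap import *
f,c,o=shot('wrist','w11');print(tool(o))
crop(f,180,70,340,260,4,'w11c.png')
```

```text
(array([0.4927, 0.276 , 0.1961]), np.float64(96.57987913142892), np.float64(0.08658501933664906), array([ 0.358,  0.194,  1.577, -0.   ,  1.373, -1.328]))
```

View pics/w11.png

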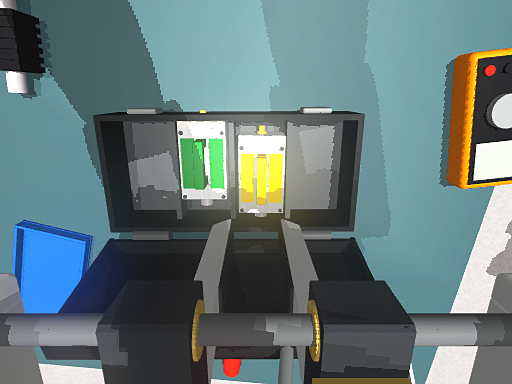

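View pics/w11c.png

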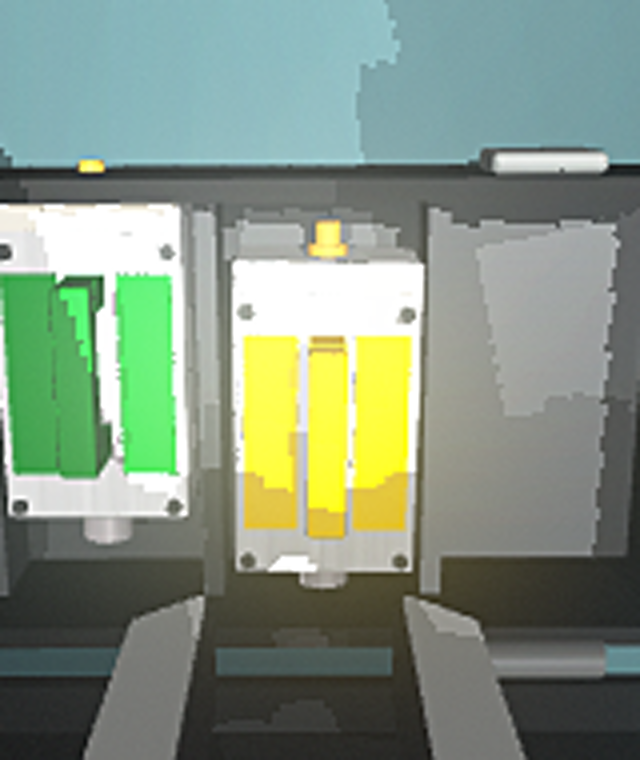

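```bash
cat > mod.py <<'E'
from h import *
def mod(tag,k,u0,v0,blk,bar,zb,x0):
    s,o=pickle.load(open(tag+'.pkl','rb'));c=cam(s,o)
    px=lambda l:(np.array(l,float)+.5)/k-.5+np.array([u0,v0])
    q=[(-1,-1),(-1,1),(1,1),(1,-1)]
    obs=[]
    if blk is not None:
        i=[j for j in range(4) if blk[j]];obs.append((c,np.array([(q[j][0]*.045,q[j][1]*.026,zb+.036) for j in i]),px([blk[j] for j in i])))
    if bar is not None:
        i=[j for j in range(4) if bar[j]];obs.append((c,np.array([(q[j][0]*.025,q[j][1]*.005,zb+.062) for j in i]),px([bar[j] for j in i])))
    for n,ob in [('all',obs)]+[('blk/bar',[w]) for w in obs]:
        p,e=fit(ob,x0);print(n,np.round(p,4),round(np.degrees(p[2]),2),np.round(e,1))
E
python3 - <<'E'
from mod import *
mod('w11',4,180,70,[(232,260),(425,264),(412,573),(238,570)],[(308,337),(347,340),(345,538),(307,536)],.006,[.49,.28,.117])
E
```

```text
all [0.4931 0.2821 0.1061] 6.08 [-0.2 -0.7 -0.1 -1.3  0.4 -0.4 -1.   0.   0.2  3.3  0.4  2.6 -0.  -0.4
  0.   0.1]
blk/bar [0.4938 0.2824 0.1047] 6.0 [ 0.  -0.1  0.2 -0.6  0.5  0.2 -0.9  0.6]
blk/bar [0.4915 0.2817 0.1113] 6.38 [-0.1  1.7  0.1  1.  -0.  -1.9  0.  -1.4]
```

Emit:
servo_tool([
  {"x": 0.0003, "y": 0.006, "z": -0.05, "ax": 0, "ay": 0, "az": -0.006, "grip": 30},
  {"x": 0, "y": 0, "z": -0.05, "ax": 0, "ay": 0, "az": 0, "grip": 30},
  {"x": 0, "y": 0, "z": -0.035, "ax": 0, "ay": 0, "az": 0, "grip": 30},
  {"x": 0, "y": 0, "z": -0.008, "ax": 0, "ay": 0, "az": 0, "grip": 30},
  {"x": 0, "y": 0, "z": 0, "ax": 0, "ay": 0, "az": 0, "grip": 30},
  {"x": 0, "y": 0, "z": 0, "ax": 0, "ay": 0, "az": 0, "grip": 30},
])

```text
time: 16.82
tcp_pos: [0.495, 0.284, 0.0559]
tcp_rot: [-0.055, 0.998, 0.001, 0.002]
wrist_force: [-1.5, -0.2, -0.7]
gripper_width: 0.0282
```

Run:
```python
from snap import *
f,c,o=shot('wrist','w12');print(tool(o))
```

```text
(array([0.495 , 0.284 , 0.0559]), np.float64(96.31805174661763), np.float64(0.2316532291176453), array([ 0.369,  0.36 ,  1.682, -0.   ,  1.095, -1.312]))
```

View pics/w12.png

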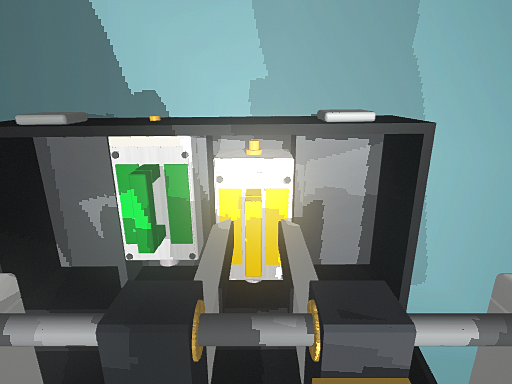

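Emit:
servo_tool([
  {"x": -0.001, "y": -0.001, "z": -0.003, "ax": 0, "ay": 0, "az": 0, "grip": 30},
  {"x": 0, "y": 0, "z": -0.002, "ax": 0, "ay": 0, "az": 0, "grip": 30},
  {"x": 0, "y": 0, "z": 0, "ax": 0, "ay": 0, "az": 0, "grip": 30},
  {"x": 0, "y": 0, "z": 0, "ax": 0, "ay": 0, "az": 0, "grip": 30},
])

```text
time: 17.38
tcp_pos: [0.492, 0.2826, 0.0487]
tcp_rot: [-0.055, 0.998, -0.0, -0.0]
wrist_force: [0.1, 0.0, -0.4]
gripper_width: 0.028
```

Emit:
servo_tool([
  {"x": 0, "y": 0, "z": 0, "ax": 0, "ay": 0, "az": 0, "grip": 3},
  {"x": 0, "y": 0, "z": 0, "ax": 0, "ay": 0, "az": 0, "grip": 3},
  {"x": 0, "y": 0, "z": 0, "ax": 0, "ay": 0, "az": 0, "grip": 3},
], squeeze=35)

```text
time: 17.75
tcp_pos: [0.4922, 0.2822, 0.0487]
tcp_rot: [-0.055, 0.998, -0.0, 0.0]
wrist_force: [0.3, -0.9, -0.3]
gripper_width: 0.0094
```

Emit:
servo_tool([
  {"x": 0, "y": 0, "z": 0, "ax": 0, "ay": 0, "az": 0, "grip": 18},
  {"x": 0, "y": 0, "z": -0.003, "ax": 0, "ay": 0, "az": 0, "grip": 18},
  {"x": 0, "y": 0, "z": 0, "ax": 0, "ay": 0, "az": 0, "grip": 3},
  {"x": 0, "y": 0, "z": 0, "ax": 0, "ay": 0, "az": 0, "grip": 3},
  {"x": 0, "y": 0, "z": 0, "ax": 0, "ay": 0, "az": 0, "grip": 3},
])

```text
time: 18.38
tcp_pos: [0.4917, 0.2823, 0.0453]
tcp_rot: [-0.055, 0.998, -0.0, -0.0]
wrist_force: [0.2, -0.6, -2.2]
gripper_width: 0.0099
```

Emit:
servo_tool([
  {"x": 0, "y": 0, "z": 0.015, "ax": 0, "ay": 0, "az": 0, "grip": 3},
  {"x": 0, "y": 0, "z": 0.04, "ax": 0, "ay": 0, "az": 0, "grip": 3},
  {"x": 0, "y": 0, "z": 0.05, "ax": 0, "ay": 0, "az": 0, "grip": 3},
  {"x": 0, "y": 0, "z": 0.05, "ax": 0, "ay": 0, "az": 0, "grip": 3},
  {"x": 0, "y": 0, "z": 0.03, "ax": 0, "ay": 0, "az": 0, "grip": 3},
])

```text
time: 19.0
tcp_pos: [0.4926, 0.2831, 0.2342]
tcp_rot: [-0.055, 0.998, 0.001, 0.002]
wrist_force: [1.1, 0.9, -6.8]
gripper_width: 0.0099
```

Run:
```python
from snap import *
f,c,o=shot('wrist','w13');print(tool(o))
```

```text
(array([0.4926, 0.2831, 0.2342]), np.float64(96.3592863937601), np.float64(0.2192511927894415), array([ 0.369,  0.168,  1.527,  0.   ,  1.443, -1.313]))
```

View pics/w13.png

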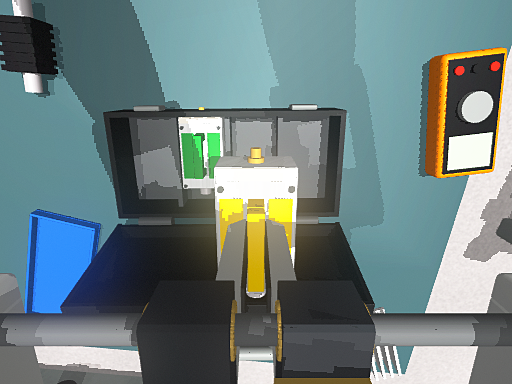

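Run:
```python
from h import *
s,o=pickle.load(open('w13.pkl','rb'))
crop(s['frame'],200,130,320,310,4,'w13c.png')
```

```text
(no output)
```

View pics/w13c.png

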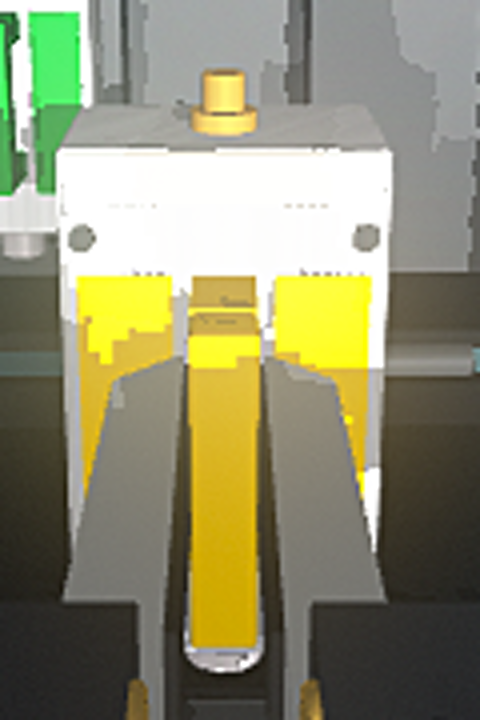

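Run:
```python
from mod import *
s,o=pickle.load(open('w13.pkl','rb')); zb=o['tcp_pos'][2]-.0393
x0=[*o['tcp_pos'][:2],.107]; print(x0)
mod('w13',4,200,130,[(57,150),(391,150),None,None],[(187,335),(260,335),(258,647),(190,647)],zb,x0)
```

```text
[np.float64(0.492611673241938), np.float64(0.28309175905620554), 0.107]
all [0.4945 0.2833 0.1107] 6.34 [-1.3 -0.6  1.1 -0.6 -0.   0.   0.1  0.  -0.1  0.7  0.   0.8]
blk/bar [0.4949 0.2834 0.1099] 6.3 [-1.2  0.   1.2  0. ]
blk/bar [0.4943 0.2832 0.1116] 6.39 [-0.1 -0.3  0.1 -0.4 -0.   0.4  0.   0.4]
```

Emit:
servo_tool([
  {"x": 0.0004, "y": -0.04, "z": 0, "ax": 0, "ay": 0, "az": -0.011, "grip": 3},
  {"x": 0.0004, "y": -0.0565, "z": 0, "ax": 0, "ay": 0, "az": -0.011, "grip": 3},
  {"x": 0.0004, "y": -0.0565, "z": 0, "ax": 0, "ay": 0, "az": -0.011, "grip": 3},
  {"x": 0.0004, "y": -0.0565, "z": 0, "ax": 0, "ay": 0, "az": -0.011, "grip": 3},
  {"x": 0.0004, "y": -0.0565, "z": 0, "ax": 0, "ay": 0, "az": -0.011, "grip": 3},
  {"x": 0.0004, "y": -0.0565, "z": 0, "ax": 0, "ay": 0, "az": -0.011, "grip": 3},
  {"x": 0.0004, "y": -0.0565, "z": 0, "ax": 0, "ay": 0, "az": -0.011, "grip": 3},
  {"x": 0.0003, "y": -0.0565, "z": 0, "ax": 0, "ay": 0, "az": -0.011, "grip": 3},
])

```text
time: 20.05
tcp_pos: [0.4941, -0.154, 0.2296]
tcp_rot: [-0.011, 1.0, 0.001, -0.001]
wrist_force: [1.3, 0.3, -5.4]
gripper_width: 0.0097
```

Emit:
servo_tool([
  {"x": 0, "y": -0.0425, "z": 0, "ax": 0, "ay": 0, "az": 0, "grip": 3},
  {"x": 0, "y": -0.03, "z": 0, "ax": 0, "ay": 0, "az": 0, "grip": 3},
  {"x": 0, "y": 0, "z": 0, "ax": 0, "ay": 0, "az": 0, "grip": 3},
  {"x": 0, "y": 0, "z": 0, "ax": 0, "ay": 0, "az": 0, "grip": 3},
  {"x": 0, "y": 0, "z": 0, "ax": 0, "ay": 0, "az": 0, "grip": 3},
])

```text
time: 20.68
tcp_pos: [0.4949, -0.2241, 0.2302]
tcp_rot: [-0.012, 1.0, 0.001, -0.0]
wrist_force: [-0.4, -0.0, -5.8]
gripper_width: 0.0098
```

Run:
```python
from snap import *
f,c,o=shot('wrist','w14');print(tool(o))
```

```text
(array([ 0.4949, -0.2241,  0.2302]), np.float64(91.38157858709243), np.float64(0.07770563359141579), array([-0.585,  0.121,  1.588,  0.   ,  1.433, -2.18 ]))
```

View pics/w14.png

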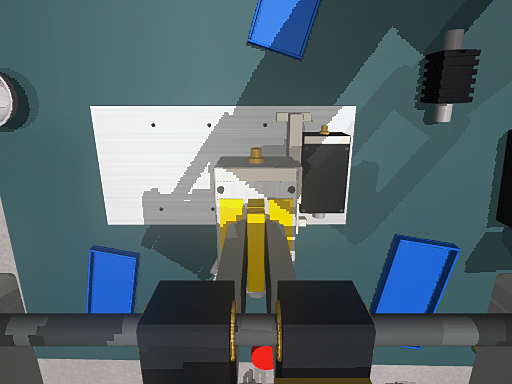

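Emit:
servo_tool([
  {"x": 0.0006, "y": 0, "z": -0.05, "ax": 0, "ay": 0, "az": 0, "grip": 3},
  {"x": 0, "y": 0, "z": -0.05, "ax": 0, "ay": 0, "az": 0, "grip": 3},
  {"x": 0, "y": 0, "z": -0.03, "ax": 0, "ay": 0, "az": 0, "grip": 3},
  {"x": 0, "y": 0, "z": -0.01, "ax": 0, "ay": 0, "az": 0, "grip": 3},
  {"x": 0, "y": 0, "z": -0.004, "ax": 0, "ay": 0, "az": 0, "grip": 3},
  {"x": 0, "y": 0, "z": 0, "ax": 0, "ay": 0, "az": 0, "grip": 3},
  {"x": 0, "y": 0, "z": 0, "ax": 0, "ay": 0, "az": 0, "grip": 3},
  {"x": 0, "y": 0, "z": 0, "ax": 0, "ay": 0, "az": 0, "grip": 3},
])

```text
time: 21.72
tcp_pos: [0.4965, -0.2259, 0.0879]
tcp_rot: [-0.011, 1.0, -0.001, 0.001]
wrist_force: [-0.6, 0.2, -6.5]
gripper_width: 0.0096
```

Run:
```python
from snap import *
f,c,o=shot('wrist','w15');print(tool(o))
```

```text
(array([ 0.4965, -0.2259,  0.0879]), np.float64(91.30429657014407), np.float64(0.11978922550969677), array([-0.586,  0.27 ,  1.725, -0.   ,  1.144, -2.179]))
```

View pics/w15.png

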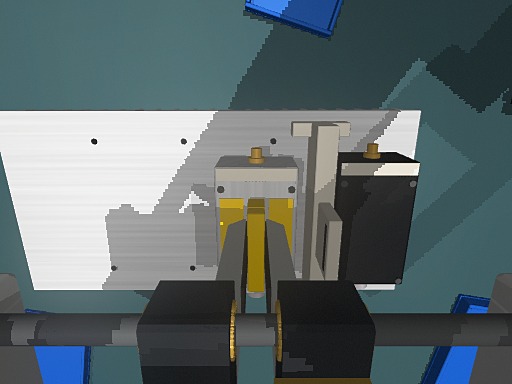

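Emit:
servo_tool([
  {"x": 0, "y": 0, "z": -0.003, "ax": 0, "ay": 0, "az": 0, "grip": 3},
  {"x": 0, "y": 0, "z": -0.002, "ax": 0, "ay": 0, "az": 0, "grip": 3},
  {"x": 0, "y": 0, "z": 0, "ax": 0, "ay": 0, "az": 0, "grip": 3},
  {"x": 0, "y": 0, "z": 0, "ax": 0, "ay": 0, "az": 0, "grip": 3},
  {"x": 0, "y": 0, "z": 0, "ax": 0, "ay": 0, "az": 0, "grip": 3},
])

```text
time: 22.4
tcp_pos: [0.4958, -0.2255, 0.0818]
tcp_rot: [-0.011, 1.0, -0.0, 0.0]
wrist_force: [-0.6, -0.1, -6.8]
gripper_width: 0.0098
```

Run:
```python
from snap import *
f,c,o=shot('wrist','w16');print(tool(o))
crop(f,200,100,440,300,3,'w16c.png')
```

```text
(array([ 0.4958, -0.2255,  0.0818]), np.float64(91.30637984537864), np.float64(0.006895315047022942), array([-0.586,  0.278,  1.729, -0.   ,  1.134, -2.179]))
```

View pics/w16c.png

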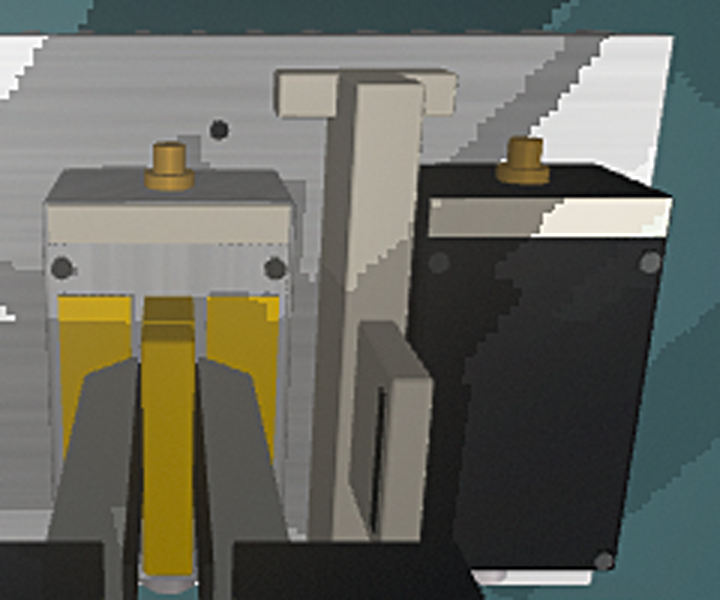

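Run:
```python
from h import *
s,o=pickle.load(open('w16.pkl','rb'));c=cam(s,o)
px=lambda l:(np.array(l,float)+.5)/3-.5+np.array([200,100])
y=.0232
def S(P): d=P[:2]-np.array([.4984,-.262]); return np.round([np.cos(y)*d[0]+np.sin(y)*d[1],-np.sin(y)*d[0]+np.cos(y)*d[1]],4)
zm=o['tcp_pos'][2]-.0393+.036
for n,u,z in [('m fl',(47,205),zm),('m fr',(291,206),zm),('d fl',(431,197),.076),('d fr',(672,197),.076),('d br',(614,568),.076)]:
    print(n,S(ray(c,px(u),z)))
```

```text
m fl [-0.0439  0.0121]
m fr [-0.0436  0.0615]
d fl [-0.0449  0.0904]
d fr [-0.0448  0.1397]
d br [0.0433 0.14  ]
```

Emit:
servo_tool([
  {"x": -0.0013, "y": 0.005, "z": 0, "ax": 0, "ay": 0, "az": 0, "grip": 3},
  {"x": 0, "y": 0.004, "z": 0, "ax": 0, "ay": 0, "az": 0, "grip": 3},
  {"x": 0, "y": 0.001, "z": 0, "ax": 0, "ay": 0, "az": 0, "grip": 3},
  {"x": 0, "y": 0, "z": 0, "ax": 0, "ay": 0, "az": 0, "grip": 3},
  {"x": 0, "y": 0, "z": 0, "ax": 0, "ay": 0, "az": 0, "grip": 3},
])

```text
time: 23.08
tcp_pos: [0.4945, -0.2155, 0.0818]
tcp_rot: [-0.011, 1.0, -0.0, 0.0]
wrist_force: [-0.3, 0.1, -5.8]
gripper_width: 0.0091
```

Emit:
servo_tool([
  {"x": 0, "y": 0.0007, "z": 0, "ax": 0, "ay": 0, "az": 0, "grip": 3},
  {"x": 0, "y": 0.0005, "z": 0, "ax": 0, "ay": 0, "az": 0, "grip": 3},
  {"x": 0, "y": 0, "z": 0, "ax": 0, "ay": 0, "az": 0, "grip": 3},
])

```text
time: 23.45
tcp_pos: [0.4944, -0.2142, 0.0817]
tcp_rot: [-0.011, 1.0, 0.0, -0.0]
wrist_force: [-0.4, -0.7, -7.1]
gripper_width: 0.0097
```

Emit:
servo_tool([
  {"x": 0, "y": 0.0005, "z": 0, "ax": 0, "ay": 0, "az": 0, "grip": 3},
  {"x": 0, "y": 0, "z": 0, "ax": 0, "ay": 0, "az": 0, "grip": 3},
  {"x": 0, "y": 0, "z": 0, "ax": 0, "ay": 0, "az": 0, "grip": 3},
])

```text
time: 23.82
tcp_pos: [0.4945, -0.2138, 0.0818]
tcp_rot: [-0.011, 1.0, -0.0, 0.0]
wrist_force: [-0.2, 0.1, -6.3]
gripper_width: 0.0095
```

Emit:
servo_tool([
  {"x": 0, "y": 0.0005, "z": 0, "ax": 0, "ay": 0, "az": 0, "grip": 3},
  {"x": 0, "y": 0, "z": 0, "ax": 0, "ay": 0, "az": 0, "grip": 3},
  {"x": 0, "y": 0, "z": 0, "ax": 0, "ay": 0, "az": 0, "grip": 3},
])

```text
time: 24.2
tcp_pos: [0.4945, -0.2134, 0.0819]
tcp_rot: [-0.011, 1.0, -0.0, 0.0]
wrist_force: [0.2, -2.1, -5.6]
gripper_width: 0.0096
```

Emit:
servo_tool([
  {"x": 0, "y": 0.0005, "z": 0, "ax": 0, "ay": 0, "az": 0, "grip": 3},
  {"x": 0, "y": 0, "z": 0, "ax": 0, "ay": 0, "az": 0, "grip": 3},
  {"x": 0, "y": 0, "z": 0, "ax": 0, "ay": 0, "az": 0, "grip": 3},
])

```text
time: 24.58
tcp_pos: [0.4946, -0.2131, 0.0819]
tcp_rot: [-0.011, 1.0, -0.0, 0.0]
wrist_force: [0.2, -3.0, -5.9]
gripper_width: 0.0095
```

Emit:
servo_tool([
  {"x": 0, "y": 0, "z": -0.0015, "ax": 0, "ay": 0, "az": 0, "grip": 3},
  {"x": 0, "y": 0, "z": -0.0008, "ax": 0, "ay": 0, "az": 0, "grip": 3},
  {"x": 0, "y": 0, "z": -0.0005, "ax": 0, "ay": 0, "az": 0, "grip": 3},
  {"x": 0, "y": 0, "z": 0, "ax": 0, "ay": 0, "az": 0, "grip": 3},
])

```text
time: 25.08
tcp_pos: [0.495, -0.2131, 0.0796]
tcp_rot: [-0.011, 1.0, -0.0, 0.0]
wrist_force: [0.5, -2.9, -1.5]
gripper_width: 0.0096
```

Emit:
servo_tool([
  {"x": 0, "y": 0.0005, "z": 0, "ax": 0, "ay": 0, "az": 0, "grip": 3},
  {"x": 0, "y": 0, "z": 0, "ax": 0, "ay": 0, "az": 0, "grip": 3},
  {"x": 0, "y": 0, "z": 0, "ax": 0, "ay": 0, "az": 0, "grip": 3},
])

```text
time: 25.45
tcp_pos: [0.495, -0.2131, 0.0796]
tcp_rot: [-0.011, 1.0, -0.001, 0.001]
wrist_force: [-0.2, -4.3, -0.2]
gripper_width: 0.0096
```

Run:
```python
from snap import *
f,c,o=shot('wrist','w17');print(tool(o))
crop(f,200,100,440,300,3,'w17c.png')
```

```text
(array([ 0.495 , -0.2131,  0.0796]), np.float64(91.30656654750533), np.float64(0.11925090613988545), array([-5.670e-01,  2.690e-01,  1.747e+00, -1.000e-03,  1.124e+00,
       -2.160e+00]))
```

View pics/w17c.png

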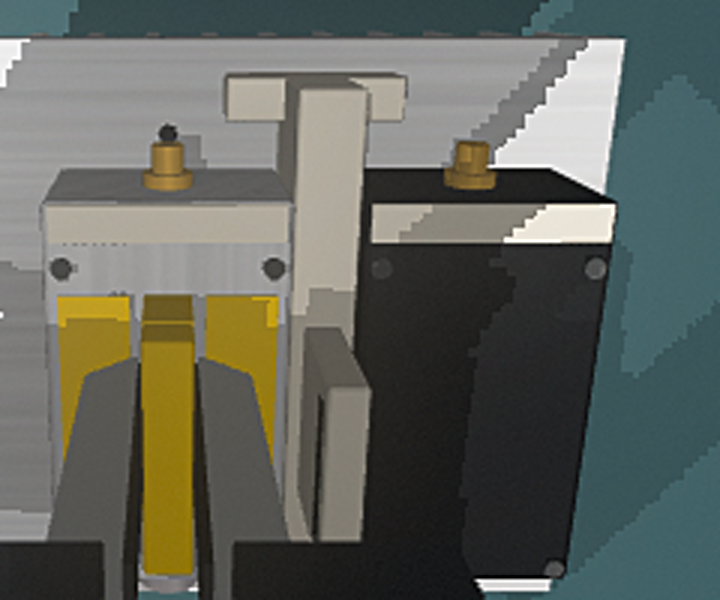

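Emit:
servo_tool([
  {"x": 0, "y": 0, "z": 0, "ax": 0, "ay": 0, "az": 0, "grip": 20},
  {"x": 0, "y": 0, "z": 0, "ax": 0, "ay": 0, "az": 0, "grip": 20},
  {"x": 0, "y": 0, "z": 0.03, "ax": 0, "ay": 0, "az": 0, "grip": 20},
  {"x": 0, "y": 0, "z": 0.05, "ax": 0, "ay": 0, "az": 0, "grip": 20},
  {"x": 0, "y": 0, "z": 0.05, "ax": 0, "ay": 0, "az": 0, "grip": 20},
  {"x": 0, "y": 0.0327, "z": 0, "ax": 0, "ay": 0, "az": 0, "grip": 20},
  {"x": 0, "y": 0, "z": 0, "ax": 0, "ay": 0, "az": 0, "grip": 20},
  {"x": 0, "y": 0, "z": 0, "ax": 0, "ay": 0, "az": 0, "grip": 20},
])

```text
time: 26.5
tcp_pos: [0.4941, -0.1792, 0.2083]
tcp_rot: [-0.012, 1.0, 0.0, -0.001]
wrist_force: [-0.2, -0.1, 0.1]
gripper_width: 0.0188
```

Run:
```python
from snap import *
f,c,o=shot('wrist','w18');print(tool(o))
crop(f,170,90,370,260,4,'w18c.png')
```

```text
(array([ 0.4941, -0.1792,  0.2083]), np.float64(91.33906484626813), np.float64(0.07804412581785983), array([-0.513,  0.1  ,  1.658,  0.   ,  1.385, -2.107]))
```

View pics/w18c.png

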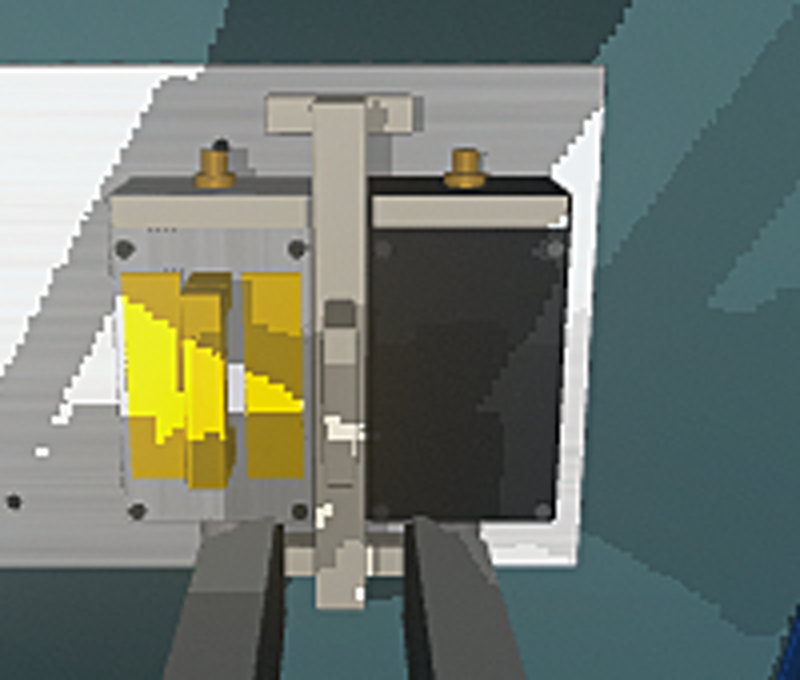

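Emit:
servo_tool([
  {"x": 0.0015, "y": -0.001, "z": -0.05, "ax": 0, "ay": 0, "az": 0, "grip": 20},
  {"x": 0, "y": 0, "z": -0.04, "ax": 0, "ay": 0, "az": 0, "grip": 20},
  {"x": 0, "y": 0, "z": -0.03, "ax": 0, "ay": 0, "az": 0, "grip": 20},
  {"x": 0, "y": 0, "z": -0.007, "ax": 0, "ay": 0, "az": 0, "grip": 20},
  {"x": 0, "y": 0, "z": -0.003, "ax": 0, "ay": 0, "az": 0, "grip": 20},
  {"x": 0, "y": 0, "z": 0, "ax": 0, "ay": 0, "az": 0, "grip": 20},
  {"x": 0, "y": 0, "z": 0, "ax": 0, "ay": 0, "az": 0, "grip": 20},
  {"x": 0, "y": 0, "z": 0, "ax": 0, "ay": 0, "az": 0, "grip": 20},
])

```text
time: 27.55
tcp_pos: [0.4966, -0.1809, 0.0799]
tcp_rot: [-0.011, 1.0, -0.0, 0.001]
wrist_force: [0.2, -0.1, -0.1]
gripper_width: 0.0188
```

Emit:
servo_tool([
  {"x": 0, "y": 0.0005, "z": -0.0015, "ax": 0, "ay": 0, "az": 0, "grip": 20},
  {"x": 0, "y": 0, "z": 0, "ax": 0, "ay": 0, "az": 0, "grip": 20},
  {"x": 0, "y": 0, "z": 0, "ax": 0, "ay": 0, "az": 0, "grip": 20},
  {"x": 0, "y": 0, "z": 0, "ax": 0, "ay": 0, "az": 0, "grip": 20},
])

```text
time: 28.05
tcp_pos: [0.496, -0.18, 0.0774]
tcp_rot: [-0.011, 1.0, 0.0, -0.0]
wrist_force: [0.1, -0.6, -0.0]
gripper_width: 0.019
```

Emit:
servo_tool([
  {"x": 0, "y": 0, "z": 0, "ax": 0, "ay": 0, "az": 0, "grip": 2},
  {"x": 0, "y": 0, "z": 0, "ax": 0, "ay": 0, "az": 0, "grip": 2},
  {"x": 0, "y": 0, "z": 0, "ax": 0, "ay": 0, "az": 0, "grip": 2},
], squeeze=12)

```text
time: 28.42
tcp_pos: [0.496, -0.1801, 0.0775]
tcp_rot: [-0.011, 1.0, -0.0, 0.0]
wrist_force: [-0.2, -0.3, -0.8]
gripper_width: 0.0083
```

Emit:
servo_tool([
  {"x": 0, "y": 0, "z": 0.005, "ax": 0, "ay": 0, "az": 0, "grip": 2},
  {"x": 0, "y": 0, "z": 0.008, "ax": 0, "ay": 0, "az": 0, "grip": 2},
  {"x": 0, "y": 0, "z": 0.01, "ax": 0, "ay": 0, "az": 0, "grip": 2},
  {"x": 0, "y": 0, "z": 0.01, "ax": 0, "ay": 0, "az": 0, "grip": 2},
  {"x": 0, "y": 0, "z": 0.015, "ax": 0, "ay": 0, "az": 0, "grip": 2},
  {"x": 0, "y": 0, "z": 0.03, "ax": 0, "ay": 0, "az": 0, "grip": 2},
  {"x": 0, "y": 0, "z": 0.03, "ax": 0, "ay": 0, "az": 0, "grip": 2},
])

```text
time: 29.3
tcp_pos: [0.4959, -0.1794, 0.1871]
tcp_rot: [-0.011, 1.0, 0.0, 0.0]
wrist_force: [0.9, -0.9, -1.6]
gripper_width: 0.0078
```

Run:
```python
from snap import *
f,c,o=shot('wrist','w19');print(tool(o))
```

```text
(array([ 0.4959, -0.1794,  0.1871]), np.float64(91.3088532086758), np.float64(0.050258851730810704), array([-5.120e-01,  1.220e-01,  1.679e+00,  1.000e-03,  1.341e+00,
       -2.106e+00]))
```

View pics/w19.png

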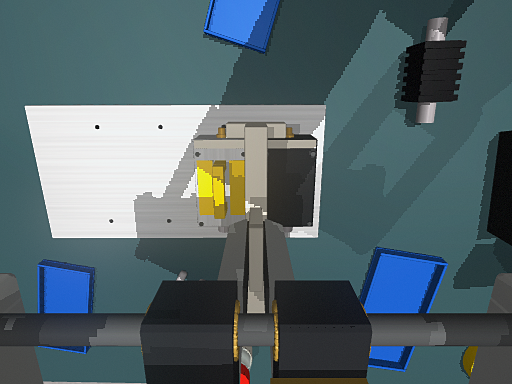

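Emit:
servo_tool([
  {"x": 0.001, "y": -0.04, "z": 0, "ax": 0, "ay": 0, "az": 0, "grip": 2},
  {"x": 0.001, "y": -0.0366, "z": 0, "ax": 0, "ay": 0, "az": 0, "grip": 2},
  {"x": 0, "y": 0, "z": -0.03, "ax": 0, "ay": 0, "az": 0, "grip": 2},
  {"x": 0, "y": 0, "z": -0.04, "ax": 0, "ay": 0, "az": 0, "grip": 2},
  {"x": 0, "y": 0, "z": -0.025, "ax": 0, "ay": 0, "az": 0, "grip": 2},
  {"x": 0, "y": 0, "z": -0.01, "ax": 0, "ay": 0, "az": 0, "grip": 2},
  {"x": 0, "y": 0, "z": 0, "ax": 0, "ay": 0, "az": 0, "grip": 2},
  {"x": 0, "y": 0, "z": 0, "ax": 0, "ay": 0, "az": 0, "grip": 2},
])

```text
time: 30.35
tcp_pos: [0.4991, -0.2573, 0.082]
tcp_rot: [-0.011, 1.0, -0.001, 0.001]
wrist_force: [-0.2, 0.1, -1.9]
gripper_width: 0.008
```

Emit:
servo_tool([
  {"x": 0, "y": 0, "z": 0, "ax": 0, "ay": 0, "az": 0, "grip": 2},
  {"x": 0, "y": 0, "z": 0, "ax": 0, "ay": 0, "az": 0, "grip": 2},
])

```text
time: 30.6
tcp_pos: [0.4985, -0.257, 0.0814]
tcp_rot: [-0.011, 1.0, -0.0, 0.001]
wrist_force: [0.7, -0.7, -1.1]
gripper_width: 0.008
```

Emit:
servo_tool([
  {"x": 0, "y": 0.004, "z": -0.0015, "ax": 0, "ay": 0, "az": 0, "grip": 2},
  {"x": 0, "y": 0.004, "z": 0, "ax": 0, "ay": 0, "az": 0, "grip": 2},
  {"x": 0, "y": 0.001, "z": 0, "ax": 0, "ay": 0, "az": 0, "grip": 2},
  {"x": 0, "y": 0, "z": 0, "ax": 0, "ay": 0, "az": 0, "grip": 2},
  {"x": 0, "y": 0, "z": 0, "ax": 0, "ay": 0, "az": 0, "grip": 2},
  {"x": 0, "y": 0, "z": 0, "ax": 0, "ay": 0, "az": 0, "grip": 2},
])

```text
time: 31.35
tcp_pos: [0.498, -0.2477, 0.079]
tcp_rot: [-0.011, 1.0, -0.0, 0.0]
wrist_force: [0.0, -0.4, -1.5]
gripper_width: 0.0079
```

Run:
```python
from snap import *
f,c,o=shot('wrist','w20');print(tool(o))
crop(f,220,80,420,260,4,'w20c.png')
```

```text
(array([ 0.498 , -0.2477,  0.079 ]), np.float64(91.29963951001476), np.float64(0.0040065837064494625), array([-0.617,  0.304,  1.702, -0.   ,  1.135, -2.211]))
```

View pics/w20c.png

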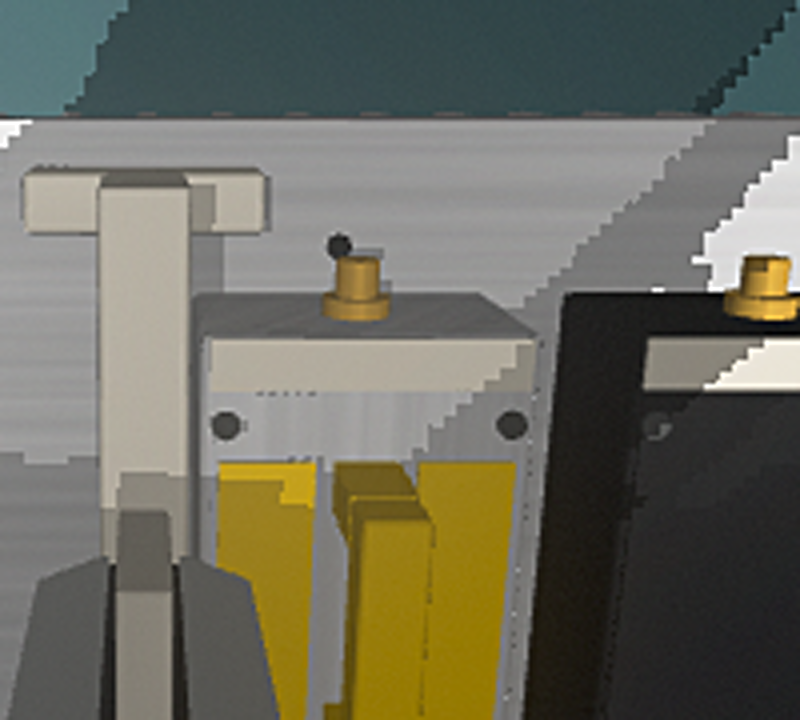

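Emit:
servo_tool([
  {"x": 0, "y": 0.0005, "z": 0, "ax": 0, "ay": 0, "az": 0, "grip": 2},
  {"x": 0, "y": 0.0005, "z": 0, "ax": 0, "ay": 0, "az": 0, "grip": 2},
  {"x": 0, "y": 0, "z": 0, "ax": 0, "ay": 0, "az": 0, "grip": 2},
])

```text
time: 31.78
tcp_pos: [0.498, -0.2466, 0.0789]
tcp_rot: [-0.011, 1.0, 0.0, -0.0]
wrist_force: [0.6, -0.5, -1.2]
gripper_width: 0.0079
```

Emit:
servo_tool([
  {"x": 0, "y": 0.0004, "z": 0, "ax": 0, "ay": 0, "az": 0, "grip": 2},
  {"x": 0, "y": 0, "z": 0, "ax": 0, "ay": 0, "az": 0, "grip": 2},
  {"x": 0, "y": 0, "z": 0, "ax": 0, "ay": 0, "az": 0, "grip": 2},
])

```text
time: 32.15
tcp_pos: [0.498, -0.2462, 0.0789]
tcp_rot: [-0.011, 1.0, -0.0, -0.0]
wrist_force: [-0.2, 0.5, -1.0]
gripper_width: 0.0079
```

Emit:
servo_tool([
  {"x": 0, "y": 0.0001, "z": -0.001, "ax": 0, "ay": 0, "az": 0, "grip": 2},
  {"x": 0, "y": 0, "z": -0.0008, "ax": 0, "ay": 0, "az": 0, "grip": 2},
  {"x": 0, "y": 0, "z": 0, "ax": 0, "ay": 0, "az": 0, "grip": 2},
  {"x": 0, "y": 0, "z": 0, "ax": 0, "ay": 0, "az": 0, "grip": 2},
])

```text
time: 32.65
tcp_pos: [0.498, -0.2462, 0.0774]
tcp_rot: [-0.011, 1.0, -0.0, 0.0]
wrist_force: [-1.3, 1.0, 0.7]
gripper_width: 0.0078
```

Emit:
servo_tool([
  {"x": 0, "y": 0, "z": 0, "ax": 0, "ay": 0, "az": 0, "grip": 20},
  {"x": 0, "y": 0, "z": 0, "ax": 0, "ay": 0, "az": 0, "grip": 20},
  {"x": 0, "y": 0, "z": 0.03, "ax": 0, "ay": 0, "az": 0, "grip": 20},
  {"x": 0, "y": 0, "z": 0.05, "ax": 0, "ay": 0, "az": 0, "grip": 20},
  {"x": 0, "y": 0, "z": 0.04, "ax": 0, "ay": 0, "az": 0, "grip": 20},
  {"x": 0, "y": 0, "z": 0, "ax": 0, "ay": 0, "az": 0, "grip": 20},
])

```text
time: 33.4
tcp_pos: [0.5006, -0.2479, 0.2015]
tcp_rot: [-0.011, 1.0, -0.003, 0.004]
wrist_force: [0.0, 0.1, 0.1]
gripper_width: 0.0188
```

Run:
```python
from snap import *
f,c,o=shot('wrist','w21');print(tool(o))
crop(f,170,90,370,260,4,'w21c.png')
```

```text
(array([ 0.5006, -0.2479,  0.2015]), np.float64(91.30933788731585), np.float64(0.5274214374242888), array([-0.615,  0.169,  1.595,  0.   ,  1.369, -2.208]))
```

View pics/w21c.png

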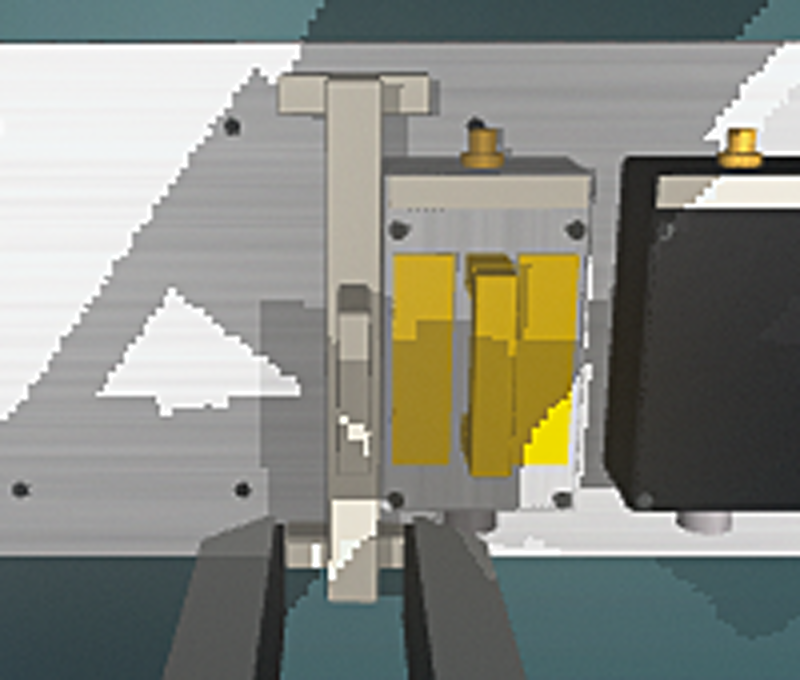

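Emit:
servo_tool([
  {"x": -0.0015, "y": 0.05, "z": 0, "ax": 0, "ay": 0, "az": 0.0115, "grip": 30},
  {"x": -0.0015, "y": 0.059, "z": 0, "ax": 0, "ay": 0, "az": 0.0115, "grip": 30},
  {"x": -0.0015, "y": 0.059, "z": 0, "ax": 0, "ay": 0, "az": 0.0115, "grip": 30},
  {"x": -0.0015, "y": 0.059, "z": 0, "ax": 0, "ay": 0, "az": 0.0115, "grip": 30},
  {"x": -0.0015, "y": 0.059, "z": 0, "ax": 0, "ay": 0, "az": 0.0115, "grip": 30},
  {"x": -0.0015, "y": 0.059, "z": 0, "ax": 0, "ay": 0, "az": 0.0115, "grip": 30},
  {"x": -0.0015, "y": 0.059, "z": 0, "ax": 0, "ay": 0, "az": 0.0115, "grip": 30},
  {"x": -0.0015, "y": 0.057, "z": 0, "ax": 0, "ay": 0, "az": 0.0115, "grip": 30},
])

```text
time: 34.45
tcp_pos: [0.4842, 0.2165, 0.1946]
tcp_rot: [-0.058, 0.998, -0.0, -0.002]
wrist_force: [0.1, -0.6, 0.1]
gripper_width: 0.0282
```

Emit:
servo_tool([
  {"x": 0, "y": 0, "z": 0, "ax": 0, "ay": 0, "az": 0, "grip": 30},
  {"x": 0, "y": 0, "z": 0, "ax": 0, "ay": 0, "az": 0, "grip": 30},
  {"x": 0, "y": 0, "z": 0, "ax": 0, "ay": 0, "az": 0, "grip": 30},
  {"x": 0, "y": 0, "z": 0, "ax": 0, "ay": 0, "az": 0, "grip": 30},
])

```text
time: 34.95
tcp_pos: [0.4862, 0.2135, 0.197]
tcp_rot: [-0.056, 0.998, -0.0, -0.0]
wrist_force: [0.1, -1.1, 0.5]
gripper_width: 0.0282
```

Run:
```python
from snap import *
f,c,o=shot('wrist','w22');print(tool(o))
crop(f,180,70,340,260,4,'w22c.png')
f,c,o=shot('top','t22'); crop(f,130,150,370,240,3,'t22c.png')
```

```text
(array([0.4862, 0.2135, 0.197 ]), np.float64(96.44472864257445), np.float64(0.02096259907445688), array([ 0.251,  0.121,  1.659, -0.   ,  1.362, -1.432]))
```

View pics/w22c.png

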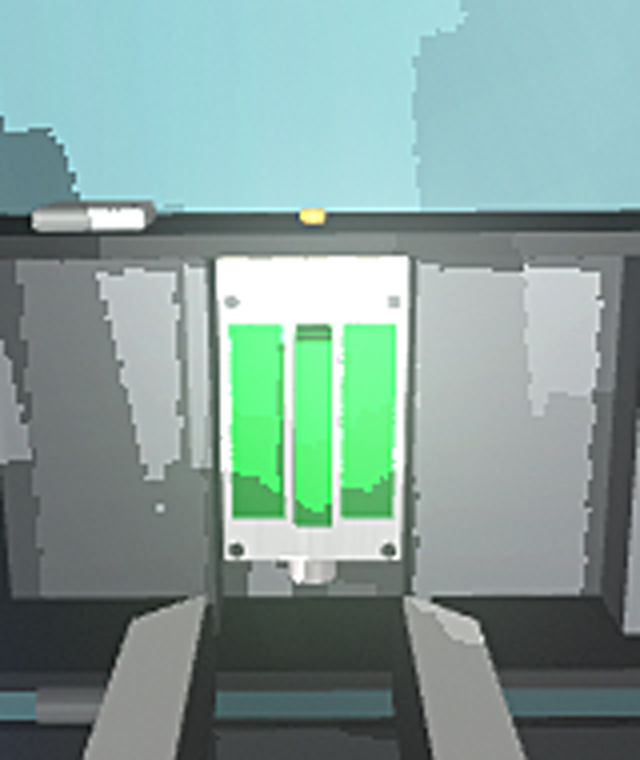

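View pics/t22c.png

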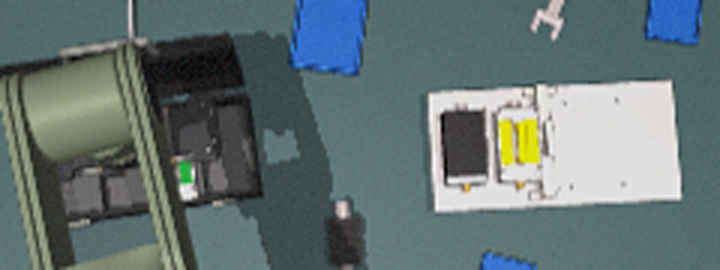

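Run:
```python
from mod import *
mod('w22',4,180,70,[(215,256),(410,256),(398,560),(225,560)],[None,None,(331,527),(296,525)],.006,[.49,.21,.117])
```

```text
all [0.4851 0.2157 0.1124] 6.44 [ 0.2 -1.6 -0.1 -1.6  1.   0.7 -0.6  0.7  0.2  0.2 -0.5  0.7]
blk/bar [0.4858 0.2157 0.1107] 6.34 [ 0.2 -0.9 -0.2 -0.9  0.8  1.3 -0.8  1.3]
blk/bar [0.4844 0.2174 0.0509] 2.92 [ 0.3  0.  -0.3 -0. ]
```

Emit:
servo_tool([
  {"x": -0.001, "y": 0.002, "z": -0.05, "ax": 0, "ay": 0, "az": 0, "grip": 30},
  {"x": 0, "y": 0, "z": -0.05, "ax": 0, "ay": 0, "az": 0, "grip": 30},
  {"x": 0, "y": 0, "z": -0.035, "ax": 0, "ay": 0, "az": 0, "grip": 30},
  {"x": 0, "y": 0, "z": -0.012, "ax": 0, "ay": 0, "az": 0, "grip": 30},
  {"x": 0, "y": 0, "z": 0, "ax": 0, "ay": 0, "az": 0, "grip": 30},
  {"x": 0, "y": 0, "z": 0, "ax": 0, "ay": 0, "az": 0, "grip": 30},
  {"x": 0, "y": 0, "z": 0, "ax": 0, "ay": 0, "az": 0, "grip": 30},
  {"x": 0, "y": 0, "z": 0, "ax": 0, "ay": 0, "az": 0, "grip": 30},
])

```text
time: 36.05
tcp_pos: [0.4858, 0.2171, 0.0513]
tcp_rot: [-0.057, 0.998, 0.0, 0.001]
wrist_force: [0.2, 0.9, -0.8]
gripper_width: 0.0283
```

Run:
```python
from snap import *
f,c,o=shot('wrist','w23');print(tool(o))
```

```text
(array([0.4858, 0.2171, 0.0513]), np.float64(96.58527705139537), np.float64(0.11941632947751338), array([ 0.258,  0.297,  1.78 , -0.   ,  1.062, -1.428]))
```

View pics/w23.png

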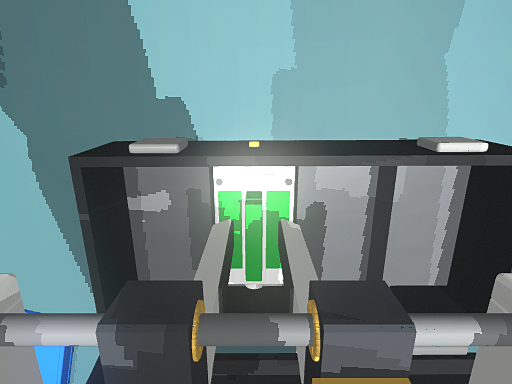

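Emit:
servo_tool([
  {"x": 0, "y": -0.0005, "z": -0.003, "ax": 0, "ay": 0, "az": 0, "grip": 30},
  {"x": 0, "y": 0, "z": -0.0015, "ax": 0, "ay": 0, "az": 0, "grip": 30},
  {"x": 0, "y": 0, "z": 0, "ax": 0, "ay": 0, "az": 0, "grip": 30},
  {"x": 0, "y": 0, "z": 0, "ax": 0, "ay": 0, "az": 0, "grip": 30},
  {"x": 0, "y": 0, "z": 0, "ax": 0, "ay": 0, "az": 0, "grip": 3},
  {"x": 0, "y": 0, "z": 0, "ax": 0, "ay": 0, "az": 0, "grip": 3},
  {"x": 0, "y": 0, "z": 0, "ax": 0, "ay": 0, "az": 0, "grip": 3},
], squeeze=35)

```text
time: 36.98
tcp_pos: [0.4851, 0.2159, 0.0457]
tcp_rot: [-0.057, 0.998, -0.0, 0.0]
wrist_force: [0.4, -2.1, 0.0]
gripper_width: 0.0096
```

Emit:
servo_tool([
  {"x": 0.0015, "y": 0, "z": 0, "ax": 0, "ay": 0, "az": 0, "grip": 3},
  {"x": 0.0015, "y": 0, "z": 0.001, "ax": 0, "ay": 0, "az": 0, "grip": 3},
  {"x": 0, "y": 0, "z": 0.004, "ax": 0, "ay": 0, "az": 0, "grip": 3},
])

```text
time: 37.35
tcp_pos: [0.4862, 0.2162, 0.0489]
tcp_rot: [-0.057, 0.998, -0.0, -0.002]
wrist_force: [-0.4, 0.4, -7.0]
gripper_width: 0.0094
```

Emit:
servo_tool([
  {"x": 0, "y": 0, "z": 0.02, "ax": 0, "ay": 0, "az": 0, "grip": 3},
  {"x": 0, "y": 0, "z": 0.04, "ax": 0, "ay": 0, "az": 0, "grip": 3},
  {"x": 0, "y": 0, "z": 0.05, "ax": 0, "ay": 0, "az": 0, "grip": 3},
  {"x": 0, "y": 0, "z": 0.05, "ax": 0, "ay": 0, "az": 0, "grip": 3},
  {"x": 0, "y": 0, "z": 0.025, "ax": 0, "ay": 0, "az": 0, "grip": 3},
  {"x": 0, "y": 0, "z": 0, "ax": 0, "ay": 0, "az": 0, "grip": 3},
])

```text
time: 38.1
tcp_pos: [0.4893, 0.2169, 0.2372]
tcp_rot: [-0.057, 0.998, 0.001, 0.002]
wrist_force: [0.4, 0.1, -7.0]
gripper_width: 0.009
```

Run:
```python
from snap import *
f,c,o=shot('wrist','w24');print(tool(o))
```

```text
(array([0.4893, 0.2169, 0.2372]), np.float64(96.58401499615107), np.float64(0.2699555865765489), array([ 0.255,  0.095,  1.603,  0.   ,  1.439, -1.43 ]))
```

View pics/w24.png

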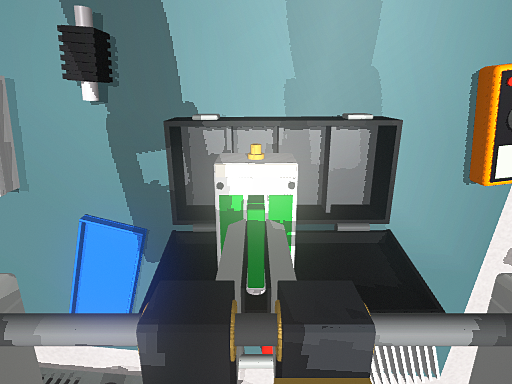

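Emit:
servo_tool([
  {"x": 0.001, "y": -0.04, "z": 0, "ax": 0, "ay": 0, "az": -0.0115, "grip": 3},
  {"x": 0.001, "y": -0.0565, "z": 0, "ax": 0, "ay": 0, "az": -0.0115, "grip": 3},
  {"x": 0.001, "y": -0.0565, "z": 0, "ax": 0, "ay": 0, "az": -0.0115, "grip": 3},
  {"x": 0.001, "y": -0.0565, "z": 0, "ax": 0, "ay": 0, "az": -0.0115, "grip": 3},
  {"x": 0.001, "y": -0.0565, "z": 0, "ax": 0, "ay": 0, "az": -0.0115, "grip": 3},
  {"x": 0.001, "y": -0.0565, "z": 0, "ax": 0, "ay": 0, "az": -0.0115, "grip": 3},
  {"x": 0.001, "y": -0.0565, "z": 0, "ax": 0, "ay": 0, "az": -0.0115, "grip": 3},
  {"x": 0.001, "y": -0.0565, "z": 0, "ax": 0, "ay": 0, "az": -0.0113, "grip": 3},
])

```text
time: 39.15
tcp_pos: [0.4942, -0.2197, 0.2319]
tcp_rot: [-0.011, 1.0, 0.002, -0.002]
wrist_force: [1.3, 1.2, -6.7]
gripper_width: 0.0099
```

Emit:
servo_tool([
  {"x": 0, "y": -0.0425, "z": 0, "ax": 0, "ay": 0, "az": 0, "grip": 3},
  {"x": 0, "y": -0.03, "z": 0, "ax": 0, "ay": 0, "az": 0, "grip": 3},
  {"x": 0, "y": 0, "z": 0, "ax": 0, "ay": 0, "az": 0, "grip": 3},
  {"x": 0, "y": 0, "z": 0, "ax": 0, "ay": 0, "az": 0, "grip": 3},
  {"x": 0, "y": 0, "z": 0, "ax": 0, "ay": 0, "az": 0, "grip": 3},
  {"x": 0, "y": 0, "z": 0, "ax": 0, "ay": 0, "az": 0, "grip": 3},
])

```text
time: 39.9
tcp_pos: [0.496, -0.2906, 0.2354]
tcp_rot: [-0.012, 1.0, 0.0, -0.0]
wrist_force: [-0.2, -0.3, -6.4]
gripper_width: 0.0098
```

Emit:
servo_tool([
  {"x": 0.0005, "y": 0, "z": -0.05, "ax": 0, "ay": 0, "az": 0, "grip": 3},
  {"x": 0, "y": 0, "z": -0.05, "ax": 0, "ay": 0, "az": 0, "grip": 3},
  {"x": 0, "y": 0, "z": -0.035, "ax": 0, "ay": 0, "az": 0, "grip": 3},
  {"x": 0, "y": 0, "z": -0.013, "ax": 0, "ay": 0, "az": 0, "grip": 3},
  {"x": 0, "y": 0, "z": -0.002, "ax": 0, "ay": 0, "az": 0, "grip": 3},
  {"x": 0, "y": 0, "z": 0, "ax": 0, "ay": 0, "az": 0, "grip": 3},
  {"x": 0, "y": 0, "z": 0, "ax": 0, "ay": 0, "az": 0, "grip": 3},
  {"x": 0, "y": 0, "z": 0, "ax": 0, "ay": 0, "az": 0, "grip": 3},
])

```text
time: 40.9
tcp_pos: [0.4972, -0.2922, 0.087]
tcp_rot: [-0.012, 1.0, -0.001, 0.001]
wrist_force: [-0.3, -0.2, -7.3]
gripper_width: 0.0097
```

Emit:
servo_tool([
  {"x": 0, "y": 0, "z": -0.002, "ax": 0, "ay": 0, "az": 0, "grip": 3},
  {"x": 0, "y": 0, "z": 0, "ax": 0, "ay": 0, "az": 0, "grip": 3},
  {"x": 0, "y": 0, "z": 0, "ax": 0, "ay": 0, "az": 0, "grip": 3},
  {"x": 0, "y": 0, "z": 0, "ax": 0, "ay": 0, "az": 0, "grip": 3},
])

```text
time: 41.4
tcp_pos: [0.4965, -0.2916, 0.0836]
tcp_rot: [-0.012, 1.0, 0.0, -0.0]
wrist_force: [-0.6, -0.5, -7.0]
gripper_width: 0.0096
```

Run:
```python
from snap import *
f,c,o=shot('wrist','w25');print(tool(o))
crop(f,200,100,440,300,3,'w25c.png')
```

```text
(array([ 0.4965, -0.2916,  0.0836]), np.float64(91.31843282582783), np.float64(0.004120016961491038), array([-0.681,  0.335,  1.649, -0.   ,  1.157, -2.275]))
```

View pics/w25c.png

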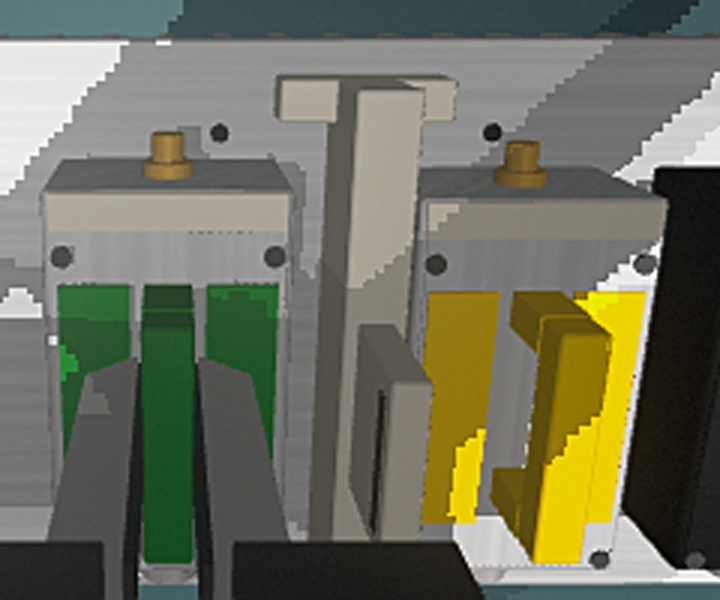

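Run:
```python
from h import *
s,o=pickle.load(open('w25.pkl','rb'));c=cam(s,o)
px=lambda l:(np.array(l,float)+.5)/3-.5+np.array([200,100])
y=.0232
def S(P): d=P[:2]-np.array([.4984,-.262]); return np.round([np.cos(y)*d[0]+np.sin(y)*d[1],-np.sin(y)*d[0]+np.cos(y)*d[1]],4)
zm=o['tcp_pos'][2]-.0397+.036
for n,u,z in [('m fl',(45,193),zm),('m fr',(290,193),zm),('y fl',(427,199),.076),('y fr',(666,199),.076)]:
    print(n,S(ray(c,px(u),z)))
```

```text
m fl [-0.0472 -0.0544]
m fr [-0.0471 -0.0049]
y fl [-0.0449  0.024 ]
y fr [-0.0449  0.0734]
```

Emit:
servo_tool([
  {"x": 0.0023, "y": 0.005, "z": -0.001, "ax": 0, "ay": 0, "az": 0, "grip": 3},
  {"x": 0, "y": 0.004, "z": -0.0005, "ax": 0, "ay": 0, "az": 0, "grip": 3},
  {"x": 0, "y": 0.0018, "z": 0, "ax": 0, "ay": 0, "az": 0, "grip": 3},
  {"x": 0, "y": 0, "z": 0, "ax": 0, "ay": 0, "az": 0, "grip": 3},
  {"x": 0, "y": 0, "z": 0, "ax": 0, "ay": 0, "az": 0, "grip": 3},
  {"x": 0, "y": 0, "z": 0, "ax": 0, "ay": 0, "az": 0, "grip": 3},
])

```text
time: 42.2
tcp_pos: [0.4988, -0.281, 0.0822]
tcp_rot: [-0.011, 1.0, -0.0, 0.0]
wrist_force: [-1.2, 0.0, -7.0]
gripper_width: 0.0094
```

Run:
```python
from snap import *
f,c,o=shot('wrist','w26');print(tool(o))
crop(f,200,100,440,300,3,'w26c.png')
```

```text
(array([ 0.4988, -0.281 ,  0.0822]), np.float64(91.31190251491738), np.float64(0.0103024325479409), array([-0.664,  0.331,  1.659, -0.   ,  1.152, -2.258]))
```

View pics/w26c.png

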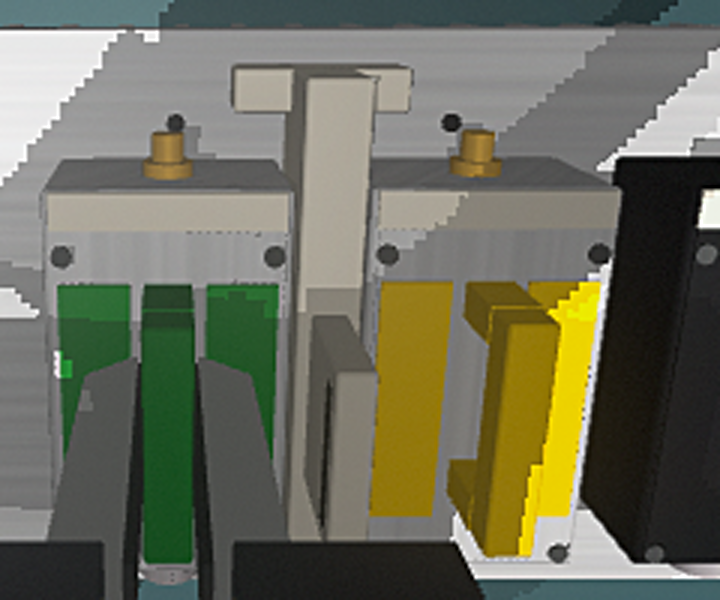

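Run:
```python
from h import *
s,o=pickle.load(open('w26.pkl','rb'));c=cam(s,o)
px=lambda l:(np.array(l,float)+.5)/3-.5+np.array([200,100])
y=.0232
def S(P): d=P[:2]-np.array([.4984,-.262]); return np.round([np.cos(y)*d[0]+np.sin(y)*d[1],-np.sin(y)*d[0]+np.cos(y)*d[1]],4)
zm=o['tcp_pos'][2]-.0397+.036
for n,u,z in [('m fl',(45,193),zm),('m fr',(290,193),zm),('y fl',(380,189),.076),('y fr',(621,189),.076)]:
    print(n,S(ray(c,px(u),z)))
```

```text
m fl [-0.0446 -0.0438]
m fr [-0.0445  0.0057]
y fl [-0.0448  0.0244]
y fr [-0.0447  0.0737]
```

Emit:
servo_tool([
  {"x": 0, "y": 0.0005, "z": 0, "ax": 0, "ay": 0, "az": 0, "grip": 3},
  {"x": 0, "y": 0.0005, "z": 0, "ax": 0, "ay": 0, "az": 0, "grip": 3},
  {"x": 0, "y": 0, "z": 0, "ax": 0, "ay": 0, "az": 0, "grip": 3},
  {"x": 0, "y": 0, "z": 0, "ax": 0, "ay": 0, "az": 0, "grip": 3},
])

```text
time: 42.75
tcp_pos: [0.4988, -0.2798, 0.0822]
tcp_rot: [-0.012, 1.0, -0.0, 0.0]
wrist_force: [-0.2, -0.4, -7.6]
gripper_width: 0.0096
```

Emit:
servo_tool([
  {"x": 0, "y": 0.0003, "z": 0, "ax": 0, "ay": 0, "az": 0, "grip": 3},
  {"x": 0, "y": 0, "z": 0, "ax": 0, "ay": 0, "az": 0, "grip": 3},
  {"x": 0, "y": 0, "z": 0, "ax": 0, "ay": 0, "az": 0, "grip": 3},
])

```text
time: 43.12
tcp_pos: [0.4988, -0.2795, 0.0822]
tcp_rot: [-0.012, 1.0, 0.0, 0.0]
wrist_force: [0.1, -0.7, -8.3]
gripper_width: 0.0098
```

Emit:
servo_tool([
  {"x": 0, "y": 0.0002, "z": -0.001, "ax": 0, "ay": 0, "az": 0, "grip": 3},
  {"x": 0, "y": 0, "z": -0.001, "ax": 0, "ay": 0, "az": 0, "grip": 3},
  {"x": 0, "y": 0, "z": -0.0005, "ax": 0, "ay": 0, "az": 0, "grip": 3},
  {"x": 0, "y": 0, "z": 0, "ax": 0, "ay": 0, "az": 0, "grip": 3},
  {"x": 0, "y": 0, "z": 0, "ax": 0, "ay": 0, "az": 0, "grip": 3},
])

```text
time: 43.75
tcp_pos: [0.4988, -0.2793, 0.08]
tcp_rot: [-0.012, 1.0, 0.0, 0.0]
wrist_force: [-0.5, 1.1, -3.4]
gripper_width: 0.0098
```

Run:
```python
from snap import *
f,c,o=shot('wrist','w27');print(tool(o))
crop(f,200,100,440,300,3,'w27c.png')
```

```text
(array([ 0.4988, -0.2793,  0.08  ]), np.float64(91.3203494235519), np.float64(0.006894925428080633), array([-0.662,  0.332,  1.662,  0.   ,  1.147, -2.256]))
```

View pics/w27c.png

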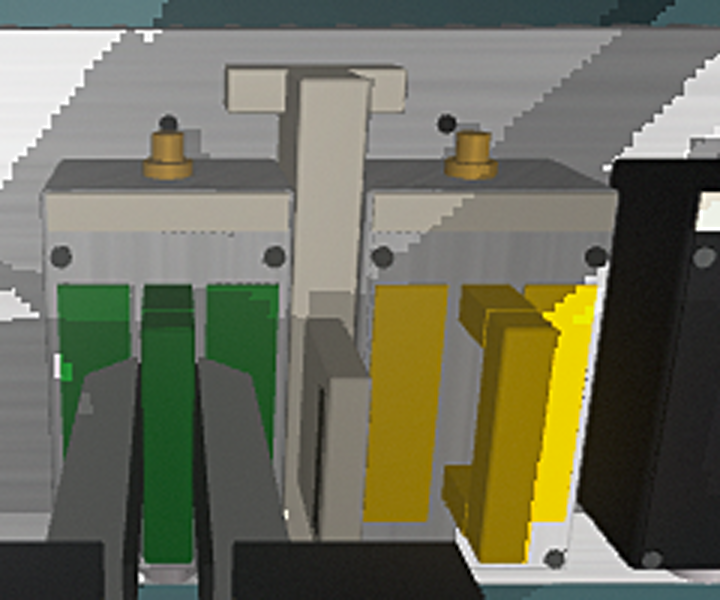

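Emit:
servo_tool([
  {"x": 0, "y": 0.0003, "z": -0.0004, "ax": 0, "ay": 0, "az": 0, "grip": 3},
  {"x": 0, "y": 0, "z": 0, "ax": 0, "ay": 0, "az": 0, "grip": 3},
  {"x": 0, "y": 0, "z": 0, "ax": 0, "ay": 0, "az": 0, "grip": 3},
])

```text
time: 44.18
tcp_pos: [0.4989, -0.2793, 0.08]
tcp_rot: [-0.012, 1.0, -0.0, 0.0]
wrist_force: [-3.3, 1.7, 2.8]
gripper_width: 0.0094
```

Emit:
servo_tool([
  {"x": 0, "y": 0.0003, "z": 0, "ax": 0, "ay": 0, "az": 0, "grip": 3},
  {"x": 0, "y": 0, "z": 0, "ax": 0, "ay": 0, "az": 0, "grip": 3},
  {"x": 0, "y": 0, "z": 0, "ax": 0, "ay": 0, "az": 0, "grip": 3},
])

```text
time: 44.55
tcp_pos: [0.4989, -0.2793, 0.08]
tcp_rot: [-0.012, 1.0, -0.001, 0.0]
wrist_force: [-5.0, 0.1, 5.3]
gripper_width: 0.0095
```

Emit:
servo_tool([
  {"x": 0, "y": 0, "z": 0, "ax": 0, "ay": 0, "az": 0, "grip": 20},
  {"x": 0, "y": 0, "z": 0, "ax": 0, "ay": 0, "az": 0, "grip": 20},
  {"x": 0, "y": 0, "z": 0.03, "ax": 0, "ay": 0, "az": 0, "grip": 20},
  {"x": 0, "y": 0, "z": 0.05, "ax": 0, "ay": 0, "az": 0, "grip": 20},
  {"x": 0, "y": 0, "z": 0.05, "ax": 0, "ay": 0, "az": 0, "grip": 20},
  {"x": 0, "y": 0.0328, "z": 0, "ax": 0, "ay": 0, "az": 0, "grip": 20},
  {"x": 0, "y": 0, "z": 0, "ax": 0, "ay": 0, "az": 0, "grip": 20},
  {"x": 0, "y": 0, "z": 0, "ax": 0, "ay": 0, "az": 0, "grip": 20},
])

```text
time: 45.55
tcp_pos: [0.4987, -0.2461, 0.2086]
tcp_rot: [-0.012, 1.0, -0.0, -0.0]
wrist_force: [0.2, 0.6, 0.3]
gripper_width: 0.0188
```

Run:
```python
from snap import *
f,c,o=shot('wrist','w28');print(tool(o))
crop(f,150,90,350,260,4,'w28c.png')
```

```text
(array([ 0.4987, -0.2461,  0.2086]), np.float64(91.34285789971484), np.float64(0.02362036881105814), array([-0.614,  0.164,  1.584, -0.   ,  1.393, -2.208]))
```

View pics/w28c.png

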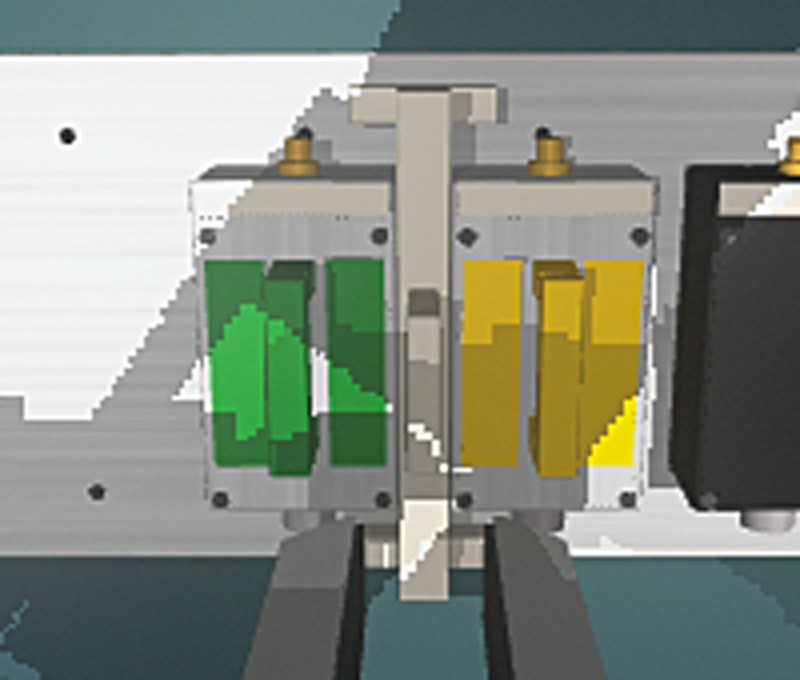

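Aligned. Fetch the gauge.

Emit:
servo_tool([
  {"x": 0.0, "y": 0, "z": -0.05, "ax": 0, "ay": 0, "az": 0, "grip": 20},
  {"x": 0, "y": 0, "z": -0.04, "ax": 0, "ay": 0, "az": 0, "grip": 20},
  {"x": 0, "y": 0, "z": -0.03, "ax": 0, "ay": 0, "az": 0, "grip": 20},
  {"x": 0, "y": 0, "z": -0.009, "ax": 0, "ay": 0, "az": 0, "grip": 20},
  {"x": 0, "y": 0, "z": -0.002, "ax": 0, "ay": 0, "az": 0, "grip": 20},
  {"x": 0, "y": 0, "z": 0, "ax": 0, "ay": 0, "az": 0, "grip": 20},
  {"x": 0, "y": 0, "z": 0, "ax": 0, "ay": 0, "az": 0, "grip": 20},
  {"x": 0, "y": 0, "z": 0, "ax": 0, "ay": 0, "az": 0, "grip": 20},
])

```text
time: 46.6
tcp_pos: [0.4994, -0.2463, 0.0793]
tcp_rot: [-0.012, 1.0, -0.001, 0.001]
wrist_force: [0.2, 0.1, 1.2]
gripper_width: 0.019
```

Emit:
servo_tool([
  {"x": 0, "y": 0, "z": 0, "ax": 0, "ay": 0, "az": 0, "grip": 20},
  {"x": 0, "y": 0, "z": 0, "ax": 0, "ay": 0, "az": 0, "grip": 20},
  {"x": 0, "y": 0, "z": 0, "ax": 0, "ay": 0, "az": 0, "grip": 20},
])

```text
time: 46.98
tcp_pos: [0.4988, -0.2459, 0.0783]
tcp_rot: [-0.012, 1.0, -0.0, -0.0]
wrist_force: [-0.5, -0.5, 0.4]
gripper_width: 0.0189
```

Emit:
servo_tool([
  {"x": 0, "y": -0.0003, "z": -0.0005, "ax": 0, "ay": 0, "az": 0, "grip": 20},
  {"x": 0, "y": 0, "z": 0, "ax": 0, "ay": 0, "az": 0, "grip": 20},
  {"x": 0, "y": 0, "z": 0, "ax": 0, "ay": 0, "az": 0, "grip": 2},
  {"x": 0, "y": 0, "z": 0, "ax": 0, "ay": 0, "az": 0, "grip": 2},
  {"x": 0, "y": 0, "z": 0, "ax": 0, "ay": 0, "az": 0, "grip": 2},
], squeeze=12)

```text
time: 47.6
tcp_pos: [0.4987, -0.2462, 0.0777]
tcp_rot: [-0.011, 1.0, 0.0, -0.0]
wrist_force: [1.0, -0.0, -0.7]
gripper_width: 0.008
```

Emit:
servo_tool([
  {"x": 0, "y": 0, "z": 0.005, "ax": 0, "ay": 0, "az": 0, "grip": 2},
  {"x": 0, "y": 0, "z": 0.008, "ax": 0, "ay": 0, "az": 0, "grip": 2},
  {"x": 0, "y": 0, "z": 0.01, "ax": 0, "ay": 0, "az": 0, "grip": 2},
  {"x": 0, "y": 0, "z": 0.01, "ax": 0, "ay": 0, "az": 0, "grip": 2},
  {"x": 0, "y": 0, "z": 0.015, "ax": 0, "ay": 0, "az": 0, "grip": 2},
  {"x": 0, "y": 0, "z": 0.04, "ax": 0, "ay": 0, "az": 0, "grip": 2},
  {"x": 0, "y": 0, "z": 0.04, "ax": 0, "ay": 0, "az": 0, "grip": 2},
])

```text
time: 48.48
tcp_pos: [0.4986, -0.246, 0.2074]
tcp_rot: [-0.012, 1.0, 0.0, -0.0]
wrist_force: [-0.4, -0.1, -1.3]
gripper_width: 0.008
```

Run:
```python
from snap import *
f,c,o=shot('wrist','w29');print(tool(o))
```

```text
(array([ 0.4986, -0.246 ,  0.2074]), np.float64(91.32165502545917), np.float64(0.017148167021789944), array([-0.614,  0.165,  1.586,  0.   ,  1.391, -2.208]))
```

View pics/w29.png

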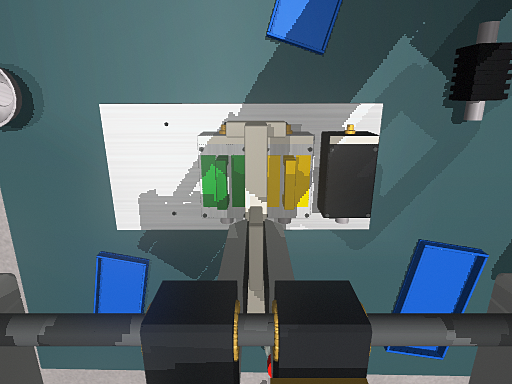

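Emit:
servo_tool([
  {"x": 0.028, "y": 0.0369, "z": 0, "ax": 0, "ay": 0, "az": -0.0243, "grip": 2},
  {"x": 0.028, "y": 0.0369, "z": 0, "ax": 0, "ay": 0, "az": -0.0243, "grip": 2},
  {"x": 0.028, "y": 0.0369, "z": 0, "ax": 0, "ay": 0, "az": -0.0243, "grip": 2},
  {"x": 0.028, "y": 0.0369, "z": 0, "ax": 0, "ay": 0, "az": -0.0243, "grip": 2},
  {"x": 0.028, "y": 0.0369, "z": 0, "ax": 0, "ay": 0, "az": -0.0243, "grip": 2},
  {"x": 0.028, "y": 0.0369, "z": 0, "ax": 0, "ay": 0, "az": -0.0243, "grip": 2},
  {"x": 0.028, "y": 0.0369, "z": 0, "ax": 0, "ay": 0, "az": -0.0243, "grip": 2},
  {"x": 0, "y": 0, "z": 0, "ax": 0, "ay": 0, "az": 0, "grip": 2},
])

```text
time: 49.52
tcp_pos: [0.6958, 0.0154, 0.2053]
tcp_rot: [0.071, 0.997, 0.0, 0.0]
wrist_force: [0.1, -0.7, -2.1]
gripper_width: 0.0079
```

Emit:
servo_tool([
  {"x": 0, "y": 0, "z": -0.05, "ax": 0, "ay": 0, "az": 0, "grip": 2},
  {"x": 0, "y": 0, "z": -0.05, "ax": 0, "ay": 0, "az": 0, "grip": 2},
  {"x": 0, "y": 0, "z": -0.035, "ax": 0, "ay": 0, "az": 0, "grip": 2},
  {"x": 0, "y": 0, "z": 0, "ax": 0, "ay": 0, "az": 0, "grip": 2},
  {"x": 0, "y": 0, "z": 0, "ax": 0, "ay": 0, "az": 0, "grip": 2},
  {"x": 0, "y": 0, "z": 0, "ax": 0, "ay": 0, "az": 0, "grip": 2},
])

```text
time: 50.28
tcp_pos: [0.697, 0.0115, 0.0741]
tcp_rot: [0.074, 0.997, -0.0, 0.003]
wrist_force: [0.2, -0.2, -1.3]
gripper_width: 0.0079
```

Run:
```python
from snap import *
f,c,o=shot('wrist','w30');print(tool(o))
```

```text
(array([0.697 , 0.0115, 0.0741]), np.float64(81.55918755405756), np.float64(0.3112286697890652), array([-0.107,  0.573,  1.324, -0.   ,  1.239, -1.531]))
```

View pics/w30.png

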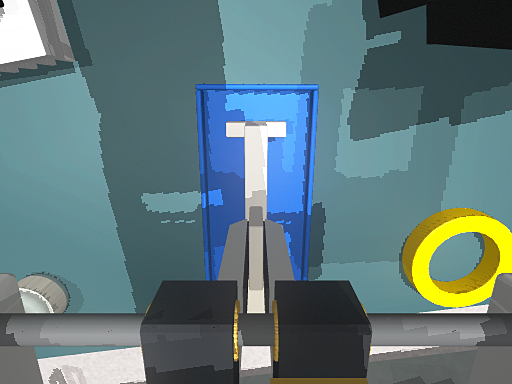

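Centred in the tray. Lower and release.

Emit:
servo_tool([
  {"x": 0, "y": 0, "z": -0.02, "ax": 0, "ay": 0, "az": 0, "grip": 2},
  {"x": 0, "y": 0, "z": -0.006, "ax": 0, "ay": 0, "az": 0, "grip": 2},
  {"x": 0, "y": 0, "z": 0, "ax": 0, "ay": 0, "az": 0, "grip": 2},
  {"x": 0, "y": 0, "z": 0, "ax": 0, "ay": 0, "az": 0, "grip": 2},
  {"x": 0, "y": 0, "z": 0, "ax": 0, "ay": 0, "az": 0, "grip": 2},
  {"x": 0, "y": 0, "z": 0, "ax": 0, "ay": 0, "az": 0, "grip": 2},
])

```text
time: 51.08
tcp_pos: [0.695, 0.012, 0.0451]
tcp_rot: [0.073, 0.997, -0.0, 0.0]
wrist_force: [0.5, 0.6, -1.8]
gripper_width: 0.0077
```

Emit:
servo_tool([
  {"x": 0, "y": 0, "z": -0.002, "ax": 0, "ay": 0, "az": 0, "grip": 2},
  {"x": 0, "y": 0, "z": -0.001, "ax": 0, "ay": 0, "az": 0, "grip": 2},
  {"x": 0, "y": 0, "z": 0, "ax": 0, "ay": 0, "az": 0, "grip": 2},
  {"x": 0, "y": 0, "z": 0, "ax": 0, "ay": 0, "az": 0, "grip": 2},
])

```text
time: 51.58
tcp_pos: [0.6948, 0.0121, 0.0419]
tcp_rot: [0.074, 0.997, -0.0, 0.0]
wrist_force: [0.5, -0.1, -0.3]
gripper_width: 0.0081
```

Emit:
servo_tool([
  {"x": 0, "y": 0, "z": -0.0006, "ax": 0, "ay": 0, "az": 0, "grip": 2},
  {"x": 0, "y": 0, "z": 0, "ax": 0, "ay": 0, "az": 0, "grip": 2},
  {"x": 0, "y": 0, "z": 0, "ax": 0, "ay": 0, "az": 0, "grip": 25},
  {"x": 0, "y": 0, "z": 0, "ax": 0, "ay": 0, "az": 0, "grip": 25},
  {"x": 0, "y": 0, "z": 0.03, "ax": 0, "ay": 0, "az": 0, "grip": 25},
  {"x": 0, "y": 0, "z": 0.05, "ax": 0, "ay": 0, "az": 0, "grip": 25},
  {"x": 0, "y": 0, "z": 0.06, "ax": 0, "ay": 0, "az": 0, "grip": 25},
  {"x": 0, "y": 0, "z": 0.05, "ax": 0, "ay": 0, "az": 0, "grip": 25},
])

```text
time: 52.58
tcp_pos: [0.6952, 0.0121, 0.2337]
tcp_rot: [0.073, 0.997, -0.0, 0.001]
wrist_force: [0.6, -0.0, 0.8]
gripper_width: 0.0237
```

Run:
```python
from snap import *
f,c,o=shot('wrist','w31');print(tool(o))
f,c,o=shot('top','t31')
crop(f,120,110,380,260,3,'t31c.png')
f,c,o=shot('scene','s31')
crop(f,90,120,460,310,2,'s31c.png')
```

```text
(array([0.6952, 0.0121, 0.2337]), np.float64(81.57104731711864), np.float64(0.11993701812923237), array([-0.107,  0.443,  1.177,  0.   ,  1.52 , -1.531]))
```

View pics/w31.png

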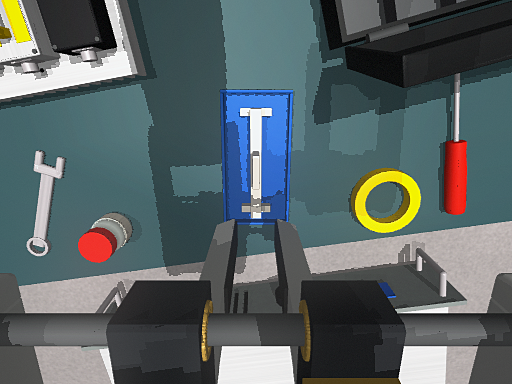

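View pics/t31c.png

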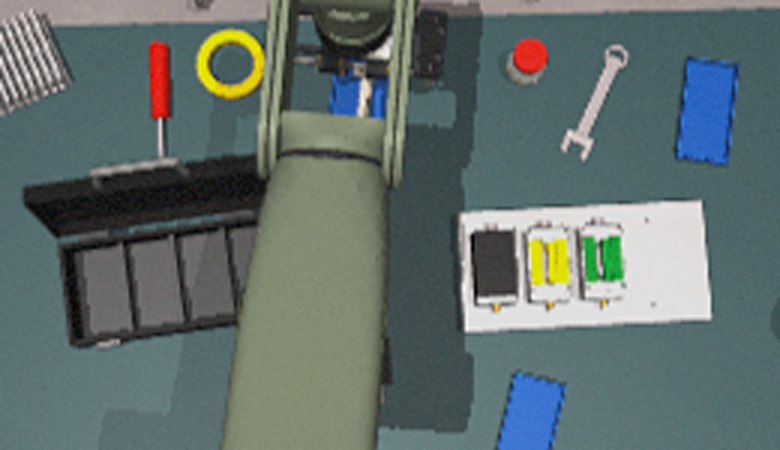

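View pics/s31c.png

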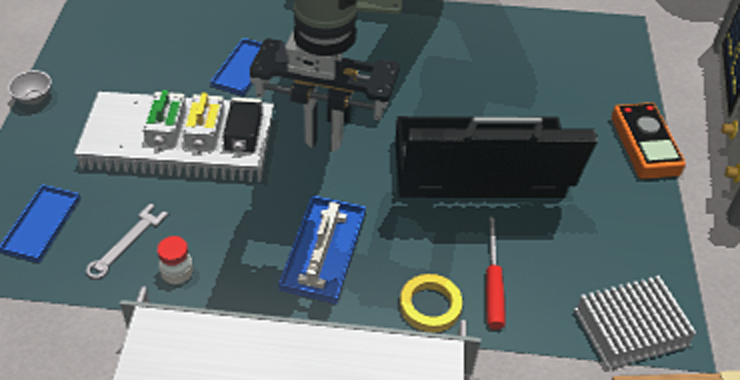

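Emit:
servo_tool([
  {"x": -0.033, "y": -0.0375, "z": 0.005, "ax": 0, "ay": 0, "az": 0.0283, "grip": 25},
  {"x": -0.033, "y": -0.0375, "z": 0.005, "ax": 0, "ay": 0, "az": 0.0283, "grip": 25},
  {"x": -0.033, "y": -0.0375, "z": 0.005, "ax": 0, "ay": 0, "az": 0.0283, "grip": 25},
  {"x": -0.033, "y": -0.0375, "z": 0.005, "ax": 0, "ay": 0, "az": 0.0283, "grip": 25},
  {"x": -0.033, "y": -0.0375, "z": 0, "ax": 0, "ay": 0, "az": 0.0283, "grip": 25},
  {"x": -0.033, "y": -0.0375, "z": 0, "ax": 0, "ay": 0, "az": 0.0283, "grip": 25},
  {"x": 0, "y": 0, "z": 0, "ax": 0, "ay": 0, "az": 0, "grip": 25},
  {"x": 0, "y": 0, "z": 0, "ax": 0, "ay": 0, "az": 0, "grip": 25},
])

```text
time: 53.72
tcp_pos: [0.4964, -0.2122, 0.2497]
tcp_rot: [-0.011, 1.0, 0.001, -0.001]
wrist_force: [-0.4, -0.2, 0.7]
gripper_width: 0.024
```

Emit:
servo_tool([
  {"x": 0, "y": 0, "z": 0, "ax": 0, "ay": 0, "az": 0, "grip": 25},
  {"x": 0, "y": 0, "z": 0, "ax": 0, "ay": 0, "az": 0, "grip": 25},
  {"x": 0, "y": 0, "z": 0, "ax": 0, "ay": 0, "az": 0, "grip": 25},
])

```text
time: 54.1
tcp_pos: [0.4972, -0.2123, 0.2511]
tcp_rot: [-0.012, 1.0, 0.0, -0.0]
wrist_force: [-1.0, -0.3, -0.2]
gripper_width: 0.0236
```

Run:
```python
from snap import *
f,c,o=shot('wrist','w32');print(tool(o))
crop(f,160,90,360,240,4,'w32c.png')
f,c,o=shot('top','t32')
crop(f,120,110,380,260,3,'t32c.png')
cs=cam(pickle.load(open('scene0.pkl','rb')));ct_=cam(pickle.load(open('top0.pkl','rb')))
ct,st=np.cos(.117),np.sin(.117);a0=np.arctan2(.011,-.1676)
for th in (1.65,1.70,1.75,1.80):
    P=[]
    for y in (.045,-.045):
        x=.0676+.168*np.cos(a0-th);z=.06+.168*np.sin(a0-th)
        P.append((.4953+ct*x-st*y,.2468+st*x+ct*y,z))
    print(th,(proj(cs,P)-[90,120])*2,(proj(ct_,P)-[120,110])*3)
```

```text
(array([ 0.4972, -0.2123,  0.2511]), np.float64(91.37785200520582), np.float64(0.005716689891604672), array([-0.564,  0.101,  1.568,  0.   ,  1.473, -2.158]))
1.65 [[535.21375062 110.34498973]
 [472.11190341 110.03591886]] [[ 95.48011023 185.3870417 ]
 [176.71899335 173.87512268]]
1.7 [[535.96635956 115.13244073]
 [472.63485325 114.82250337]] [[ 94.93798521 178.30365543]
 [176.0261789  166.82584568]]
1.75 [[536.66322931 120.12055343]
 [473.11827368 119.80984161]] [[ 94.49624758 171.38971573]
 [175.40946723 159.94907469]]
1.8 [[537.30144575 125.29454626]
 [473.56013436 124.98315541]] [[ 94.1557458  164.66760342]
 [174.87045858 153.2670355 ]]
```

View pics/w32c.png

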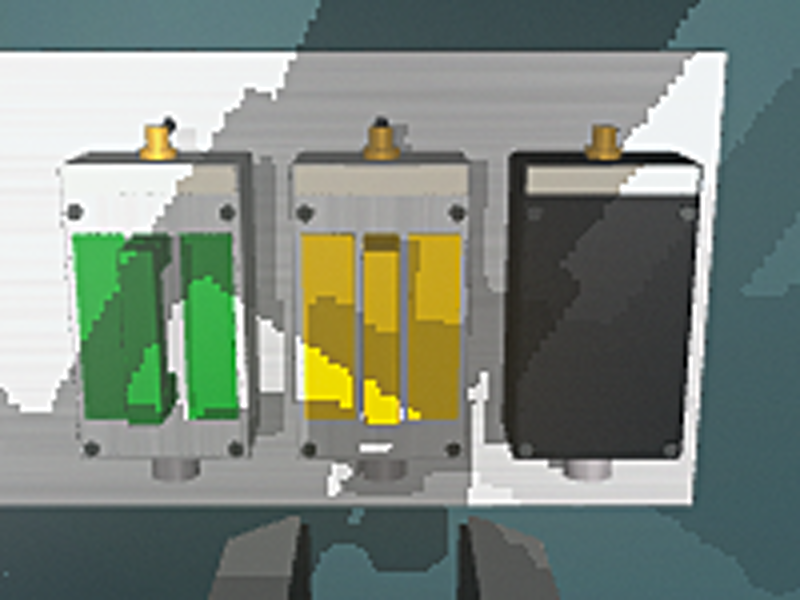

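View pics/t32c.png

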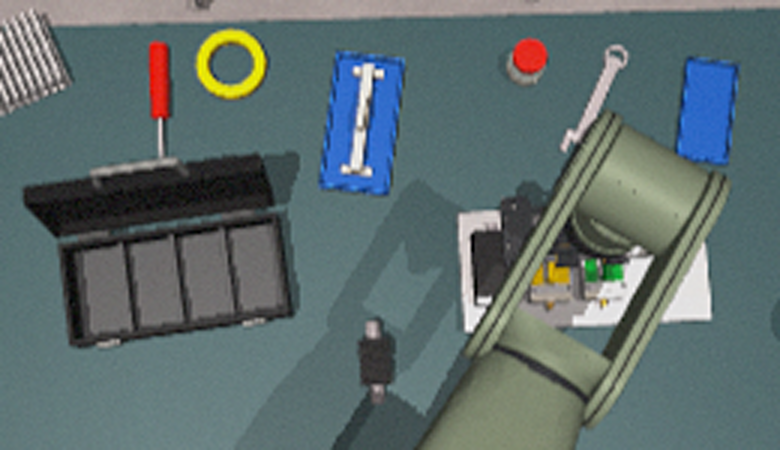

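Run:
```python
from cell import r
print(r.get_obs()['time']); print(r.hand_in())
```

```text
54.2
the job is handed in; nothing more can be done
None
```

The job is done and handed in at 54.2 s. The case held two modules, yellow and green, and they now lie on the sink in the order driver, yellow, green.

**What I did:**
- I swung the lid back by its handle until it rested on its stop.
- I stood the gauge against the driver block until I felt contact, then slid yellow up to it and set it down.
- I moved the gauge to yellow's far side and set green against it. I kept this contact very light so as not to push yellow, so the gauge may have stood up to about 0.3 mm off yellow.
- I put the gauge back in the largest blue tray.

**Last checks, from the camera pictures:**
- **Spacing:** the module pitches, read from the cover screws, were equal at 230 px each, about 66 mm. I read this scale from the picture; I took no separate distance measurement.
- **Alignment:** the front edges of both modules are in line with the driver's to within about 0.5 mm. They look flat on the sink, and the white bands are on the driver's side.
- **Lid:** the handle sits at about 1.74–1.75 rad, which is on the stop.
- **Gauge and bench:** the gauge stands in its tray, and the other things on the bench looked unmoved.
- **Knocked modules:** I saw no module knocked aside.

No check failed or disagreed. The first few move calls were refused for missing keys before anything moved.

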